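Make up a bakery gift box: scoop the bites, add the macarons, close it

TASK

First use the steel scoop to move all the doughnut bites from the bin into the big compartment of the red gift box, never touching them with the fingers. Then take every macaron out of the pocket tray and stand it upright on the floor of the box's small compartment. Last, put the lid on the box, fully home; finish with the scoop standing upright on the middle of its blue mat, and leave the other things on the counter undisturbed.

Things in the scene. Friction and masses are not known exactly. Their poses are not given: they have to be found in the camera images.
- scoop: Steel scoop: pan 100 (x) x 96 mm (y), floor 2 mm, side walls 2 mm thick, 30 mm high, back wall 36 mm, open at its nose (-x end), front edge at x = -50 mm. Upright black handle at the rear, 22 (x) x 24 mm (y), centred at x = +40 mm, 36 to 130 mm up; pinch it across y from above at about 105 mm. Origin: centre of the pan's underside, z up. 0.15-0.25 kg. Starts flat on the mat.
- mat: Flat blue mat, 180 x 130 x 3 mm, fixed; the scoop's place. Origin: centre of the underside.
- bin: Narrow open aluminium bin, fixed, 262 (x) x 112 mm (y) x 50 mm high, walls 4 mm (104 mm wide inside: the scoop just fits along it). Its floor, 4 mm above the origin, is flat from x = -90 mm to x = +130 mm; below x = -90 mm (robot's side) a 55-degree ramp rises to the near wall. Bites start between x = -70 and +20 mm; the far part is empty. Origin: centre of the underside.
- box: Open red gift box, fixed, outside 210 (x) x 150 (y) x 45 mm high, walls and floor 4 mm, with a cross divider 3 mm thick at x = -8.5 mm, its top 35 mm above the table. Big compartment on the +x side (108 x 142 mm inside), small one on the -x side (91 x 142 mm). Origin: centre of the underside.
- box_big (a point): Centre of the big compartment's inner floor, box frame (47, 0, 4) mm.
- box_small (a point): Centre of the small compartment's inner floor, box frame (-55.5, 0, 4) mm.
- lid: Loose red lid with a brass bar. From the underside up: plug 194 x 134 x 8 mm that enters the box's mouth with 4 mm play all round; plate 210 x 150 mm, 8 to 14 mm up; bar 60 (x) x 22 mm (y), 14 to 44 mm up, pinched across y. Origin: centre of the plug's underside; fully home on the box (either way round) it is 37 mm above the box's origin. 0.17-0.29 kg.
- tray: White pocket tray, fixed, 172 mm (x) x 52 mm (y) x 13 mm high, four square pockets in a row along x, 38 x 44 mm each at 42 mm pitch, floor 4 mm. Origin: centre of the underside.
- bite1: Doughnut bite: a golden ball, 28 mm across, slightly faceted so that it lies still up to about 0.25 rad of slope and rolls on steeper ones, 16 g. Origin: its centre. May be absent.
- bite2: Doughnut bite: a golden ball, 28 mm across, slightly faceted so that it lies still up to about 0.25 rad of slope and rolls on steeper ones, 16 g. Origin: its centre. May be absent.
- bite3: Doughnut bite: a golden ball, 28 mm across, slightly faceted so that it lies still up to about 0.25 rad of slope and rolls on steeper ones, 16 g. Origin: its centre. May be absent.
- bite4: Doughnut bite: a golden ball, 28 mm across, slightly faceted so that it lies still up to about 0.25 rad of slope and rolls on steeper ones, 16 g. Origin: its centre. May be absent.
- bite5: Doughnut bite: a golden ball, 28 mm across, slightly faceted so that it lies still up to about 0.25 rad of slope and rolls on steeper ones, 16 g. Origin: its centre. May be absent.
- bite6: Doughnut bite: a golden ball, 28 mm across, slightly faceted so that it lies still up to about 0.25 rad of slope and rolls on steeper ones, 16 g. Origin: its centre. May be absent.
- bite7: Doughnut bite: a golden ball, 28 mm across, slightly faceted so that it lies still up to about 0.25 rad of slope and rolls on steeper ones, 16 g. Origin: its centre. May be absent.
- macaron1: Pink macaron, upright disc 30 mm across and 24 mm high, 22 g, sitting in a pocket of the tray and standing 15 mm proud of its walls. Origin: centre of its underside. May be absent.
- macaron2: Green macaron, upright disc 30 mm across and 24 mm high, 22 g, sitting in a pocket of the tray and standing 15 mm proud of its walls. Origin: centre of its underside. May be absent.
- macaron3: Lilac macaron, upright disc 30 mm across and 24 mm high, 22 g, sitting in a pocket of the tray and standing 15 mm proud of its walls. Origin: centre of its underside. May be absent.
- macaron4: Yellow macaron, upright disc 30 mm across and 24 mm high, 22 g, sitting in a pocket of the tray and standing 15 mm proud of its walls. Origin: centre of its underside. May be absent.
- loaf: Bystander, loose, not to be disturbed: a golden-brown loaf of bread, 170 mm long. Origin: centre of the underside.
- mug: Bystander, loose, not to be disturbed: a blue mug, 85 mm high. Origin: centre of the underside.
- tongs: Bystander, loose, not to be disturbed: steel pastry tongs lying flat, 200 mm long. Origin: centre of the underside.
- rollpastry: Bystander, loose, not to be disturbed: a golden pastry roll on a slip of paper, 130 mm long. Origin: centre of the underside.
- tagstand: Bystander, loose, not to be disturbed: a small clear price-tag holder on a dark wooden foot, 52 mm high. Origin: centre of the underside.

How it is judged:
By the outcome, as a careful person would: the job done as asked, in the order asked, and still so for the second after the job is handed in, with the robot touching nothing.
Of bite1, bite2, bite3, bite4, bite5, bite6, bite7 only 4 to 7 are there at a start; the rules pass over those that are not, and their reading is None.
Of macaron1, macaron2, macaron3, macaron4 only 2 to 4 are there at a start; the rules pass over those that are not, and their reading is None.
At some moment in a run one of scoop, lid may be knocked a few centimetres aside while the robot is not near it.
It also fails if it takes over 208 s, if anything falls off the work surface, if the arm or the gripper's body presses on something with over 40 N, if the wrist force passes 120 N, or if a joint passes its speed limit or range.

ROBOT

A 6-joint arm with a two-finger parallel gripper is mounted at the origin on the work surface. World frame = base frame: x ahead of the robot, y to its left, z up, the work surface at z = 0. Lengths are in mm, angles in degrees, forces in N, time in s.
With the tool pointing down it reaches from about 400 to 825 mm from the base axis. Payload 7 kg.
Tool frame: the origin (TCP) lies at the very end of the fingers, on their centre line; the grasp point (between the pads) lies 19 mm behind it; z points along the fingers, y is the line along which they close (so a half turn about z gives the same grasp; the last joint's range is limited). The gripper opens to 85 mm and grips with 20 to 120 N. Pads are 22 mm wide; open, the fingers measure 114 mm over their backs; the gripper's body (76 mm by 85 mm) begins 54 mm behind the grasp point. The pads swing forward as they close: fully open they stand 13 mm farther back than shut.
Start: joints at [81.194, 20.546, 0.682, 0, -70.136, -16.507], TCP at [288.613, 610.162, 231.302] pointing down, gripper open.
Joint ranges: [-176.03, 176.03], [-82.01, 121.73], [-58.28, 71.71], [-173.87, 95.51], [-174.79, -0.11], [-173.66, 173.66]. Speed limits (degrees/s): [136.94, 136.94, 172.46, 180, 180, 180].

INTERFACE

Orientations are given as [roll, pitch, yaw] about the fixed x, y, z axes, in that order (R = Rz(yaw) Ry(pitch) Rx(roll)).
In Python, from bench import read_state, snapshot, camera_model, finish_job gives the robot as it stands.
- The arm moves only by the tool step_arm, never from a script. Its argument "plan" is a list of rows, each a list of 3 entries, a list of its own where there are three numbers: the gripper's target within -1 to 1 (fully open at 1, half-way at 0, shut at -1), then the shift along the world's x, y, z in units of 40 mm (1.0 is 40 mm), then the turn about the world's z in units of 8 degrees (1.0 is 8 degrees). In form: [[grip, [dx, dy, dz], twist], ...]. A call has 1 to 8 rows; each row is the pose to reach, as a shift and turn from the pose commanded when the call began; what a row does not reach only later rows make up. A row lasts 1/8 s, in which the tool goes at most 62.5 mm and 10.7 degrees, less where a joint would pass 70% of its speed; a pose out of reach is approached as far as the arm can. A call with a gripper value outside its range is refused whole. The fingers move at their own pace and stop on an object; the grip force is fixed at half the most. Time passes only in rows, so rows that repeat a pose let the fingers close. It gives the time, the measured TCP pose, the force, the opening and the grip force at its end, in the units of the state.
- read_state(): the state, without advancing time (a new reading comes with each control period).
- snapshot(name): name is "scene" or "side" or "wrist"; returns (picture, depth): 384x512x3 uint8, red, green, blue; 384x512 float32, mm along the optical axis (not along the pixel's ray), 0 where there is no reading.
- camera_model(name): a dict with "K" (3x3 intrinsics, pixels), "eye" and "orientation" of the camera in the world; the wrist camera has in their place "tool_from_camera" (4x4, takes a point from camera to tool coordinates, whose origin is the TCP and whose axes are the flange's). Camera axes: x right, y down, z forward; pixel columns grow to the right and rows downward; lengths in mm; the calibration is good to about 2 mm. A picture is of the moment at which its call begins: read the wrist's pose just before it. camera_model takes no time and is no camera call.
- finish_job(): hands the job in; it is judged then, once.
The state is a dict: "clock": time; "joint_positions": joint angles; "dq": joint speeds; "effort": joint torques, N m; "ee_pos": TCP position; "tool_rot": TCP orientation; "force": force on the tool from outside, world axes, zero at the start; "torque": the same for the moment, N m; "width": opening from 0.0 (shut) to 1.0 (fully open); "grasp_force": force on a finger pad.
Only numpy, scipy, OpenCV 4.12 (cv2) and the standard library are available. Lean on these libraries where they do the work, as an engineer would, in place of code of your own. Each camera call takes 0.05 s, during which the arm holds its last target. There are 200 camera calls.

## Working session

There is one attempt and no reset: what is moved stays moved. The work goes in short steps, Python scripts to look and compute and a tool call to move; the robot and the scene stay as the last step left them, time stands still between calls to the robot, and variables do not carry over. Pictures are saved under pics/ and viewed, at most 14 in all, crops included, and the job is handed in when it is done.

Besides the shell and the picture viewer there is one more tool, called after "Call:" by a JSON object that holds its "api" and its "payload", one argument or row to a line. step_arm: Moves the arm, as the interface text tells. Its arguments: {"type":"object","properties":{"plan":{"type":"array","items":{"type":"array"}}},"required":["plan"]}

```bash
ls; mkdir -p pics
cat > h.py <<'E'
import numpy as np, cv2
from bench import *
from scipy.spatial.transform import Rotation as R
def cam(name,st=None):
    m=camera_model(name); K=np.array(m["K"])
    if name=="wrist":
        T=np.eye(4); T[:3,:3]=R.from_euler('xyz',st["tool_rot"],degrees=True).as_matrix(); T[:3,3]=st["ee_pos"]
        T=T@np.array(m["tool_from_camera"])
    else:
        T=np.eye(4); o=np.array(m["orientation"]); T[:3,:3]=o if o.shape==(3,3) else R.from_euler('xyz',o,degrees=True).as_matrix(); T[:3,3]=m["eye"]
    return K,T
def grab(name):
    st=read_state(); p,d=snapshot(name); K,T=cam(name,st); return p,d,K,T
def cloud(d,K,T):
    v,u=np.mgrid[:d.shape[0],:d.shape[1]]
    P=np.stack([(u-K[0,2])/K[0,0]*d,(v-K[1,2])/K[1,1]*d,d],-1)
    return P@T[:3,:3].T+T[:3,3]
def ray(u,v,z,K,T):
    r=T[:3,:3]@np.array([(u-K[0,2])/K[0,0],(v-K[1,2])/K[1,1],1]); e=T[:3,3]
    return e+r*(z-e[2])/r[2]
def save(n,p): cv2.imwrite(f"pics/{n}.png",cv2.cvtColor(p,cv2.COLOR_RGB2BGR))
E
python3 - <<'E'
from h import *
for n in("scene","side"):
    p,d,K,T=grab(n); save(n+"0",p); np.savez(f"{n}0.npz",p=p,d=d,K=K,T=T); print(n,K[0,0],T.round(2).tolist())
s=read_state();print(s); print(camera_model("wrist"))
E
```

```text
pics
scene 436.0671113896579 [[-0.13, 0.71, -0.69, 1336.55], [0.99, 0.08, -0.11, 133.79], [-0.02, -0.7, -0.72, 851.05], [0.0, 0.0, 0.0, 1.0]]
side 494.0698258532611 [[1.0, -0.04, 0.05, 496.59], [-0.06, -0.72, 0.69, -823.05], [0.01, -0.69, -0.72, 906.5], [0.0, 0.0, 0.0, 1.0]]
{'clock': 0.1, 'joint_positions': array([ 8.11932321e+01,  2.05870669e+01,  6.39246550e-01, -1.78154782e-02,
       -7.01352759e+01, -1.65067252e+01]), 'dq': array([-0.09158474, -0.07882513,  0.06330591,  0.10799636, -0.11833728,
       -0.05736578]), 'effort': array([-1.05753992e-03, -5.84764481e+01,  2.94109368e+01,  6.95454642e+00,
       -3.18937986e-03,  8.80282812e-06]), 'ee_pos': array([288.45219778, 609.79128134, 230.46179873]), 'tool_rot': array([ 1.79915569e+02, -7.55376553e-03, -2.53195533e+01]), 'force': array([ 0.24825766,  0.74426014, -0.12915789]), 'torque': array([-0.01680859,  0.04387487, -0.00750109]), 'grasp_force': 0.0, 'width': 0.998772146525003}
{'K': array([[293.08849883,   0.        , 256.96511964],
       [  0.        , 293.08849883, 193.03842373],
       [  0.        ,   0.        ,   1.        ]]), 'tool_from_camera': array([[ 5.56554128e-04, -9.58624296e-01, -2.84673758e-01,
         7.19748452e+01],
       [ 9.99999836e-01,  5.71732593e-04,  2.97789396e-05,
        -1.27300264e-01],
       [ 1.34210451e-04, -2.84673728e-01,  9.58624458e-01,
        -1.43161131e+02],
       [ 0.00000000e+00,  0.00000000e+00,  0.00000000e+00,
         1.00000000e+00]])}
```

View pics/scene0.png

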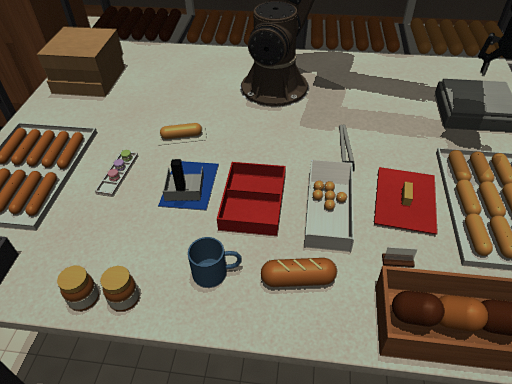

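View pics/side0.png

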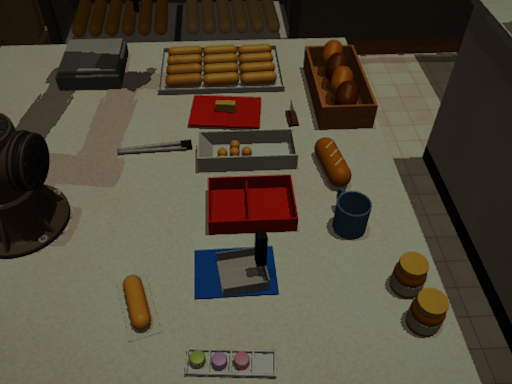

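The scene view shows, left to right, the tray with 3 macarons (lilac 118,165), scoop on mat (185,180), box (252,197), bin with about 6 bites (327,195) and lid (407,200). The side view confirms one empty pocket. Next I'll measure these.

```bash
cat >> h.py <<'E'
def rect(pts):
    (c,s,a)=cv2.minAreaRect(pts.astype(np.float32)); 
    if s[0]<s[1]: s=(s[1],s[0]); a+=90
    return np.round(c,1),np.round(s,1),round((a+90)%180-90,1)
def comps(mask,mina=15):
    n,l,s,c=cv2.connectedComponentsWithStats(mask.astype(np.uint8),connectivity=8)
    return [(l==i,s[i],c[i]) for i in range(1,n) if s[i,4]>=mina]
E
python3 - <<'E'
from h import *
for n in("scene","side"):
    z=np.load(f"{n}0.npz"); p,d,K,T=[z[k] for k in "pdKT"]; C=cloud(d,K,T)
    hsv=cv2.cvtColor(p,cv2.COLOR_RGB2HSV); H,S,V=[hsv[...,i].astype(int) for i in range(3)]
    ws=(C[...,0]>200)&(C[...,0]<950)&(abs(C[...,1])<700)&(d>0)
    M={"red":((H<6)|(H>174))&(S>200)&ws,"blue":(H>100)&(H<120)&(S>120)&ws,"gold":(H>8)&(H<25)&(S>120)&ws}
    print("==",n)
    for k,m in M.items():
        for mm,s,c in comps(m,60 if k!="gold" else 20):
            q=C[mm]; zt=np.percentile(q[:,2],97)
            e=q[q[:,2]>zt-6] if k!="gold" else q
            print(k,c.round(),s[4],"zt",zt.round(1),*rect(e[:,:2]))
    # height-based: macarons, handle, bin rim
    dark=(V<60)&ws&(C[...,2]>50)&(C[...,2]<150)
    for mm,s,c in comps(dark,20):
        q=C[mm]; print("dark",c.round(),s[4],np.median(q,0).round(1),q[:,2].max().round(1))
    grey=(S<60)&ws&(C[...,2]>8)&(C[...,2]<80)
    for mm,s,c in comps(grey,40):
        q=C[mm]; zt=np.percentile(q[:,2],97); e=q[q[:,2]>zt-5]; print("grey",c.round(),s[4],zt.round(1),*rect(e[:,:2]))
E
```

```text
== scene
red [251. 197.] 2827 zt 43.4 [562.6   5.9] [212.8 149.3] -0.2
red [406. 203.] 1686 zt 15.0 [511.8 401. ] [211.9 147.3] -6.4
blue [195. 185.] 1019 zt 4.5 [ 514.1 -180.1] [182.  129.4] 0.4
blue [206. 277.] 117 zt 78.0 [818.4 -94.2] [10.6  1.6] 36.3
gold [180. 131.] 436 zt 38.7 [ 312.3 -264.8] [135.2  71.7] 79.6
gold [ 26. 148.] 335 zt 33.5 [ 435.8 -689.9] [144.7  20. ] -0.0
gold [ 40. 148.] 433 zt 33.9 [ 422.4 -665.6] [172.6  58.3] 2.0
gold [ 55. 149.] 425 zt 33.7 [ 436.5 -617.4] [147.3  56.3] 1.7
gold [ 69. 150.] 426 zt 34.0 [ 435.3 -569.1] [146.2  53.5] 4.3
gold [470. 204.] 1694 zt 42.6 [494.6 554.4] [375.1  40.5] -0.1
gold [493. 203.] 1653 zt 42.5 [492.8 613.1] [378.9  41.2] 0.4
gold [504. 175.] 601 zt 42.2 [417.8 670.8] [223.2  39.7] -0.2
gold [  4. 177.] 116 zt 32.8 [ 574.1 -692.2] [61.7 13.7] 7.0
gold [ 11. 188.] 479 zt 34.2 [ 613.8 -664.4] [141.6  56.9] 2.6
gold [ 24. 192.] 575 zt 34.1 [ 602.  -618.5] [174.6  56.5] 4.6
gold [ 41. 194.] 576 zt 34.5 [ 605.4 -571. ] [165.2  54. ] 4.0
gold [318. 190.] 149 zt 30.1 [517.4 173.2] [58.3 24.2] -2.9
gold [329. 196.] 225 zt 30.2 [
[... 2810 characters left out ...]
d [418. 331.] 71 zt 13.4 [ 874.1 -350.9] [58.3 19.3] -33.7
dark [342.  75.] 1246 [856.3 489.1  76.1] 110.4
dark [338. 102.] 650 [823.4 312.6  64.5] 84.5
dark [352. 208.] 748 [787.9 -70.6  69. ] 88.8
dark [260. 246.] 398 [ 565.7 -196.4  104.9] 137.5
dark [408. 276.] 382 [ 862.7 -263.2   62.2] 85.0
dark [425. 314.] 427 [ 870.1 -351.8   61.9] 87.0
grey [220.  85.] 518 23.6 [499.3 598.9] [401.5 191.8] -1.1
grey [242. 149.] 2192 52.4 [559.8 201.5] [263.4 121. ] 0.1
grey [155. 147.] 416 15.7 [308.3 241.7] [199.6  36.7] 7.7
grey [237. 253.] 238 53.7 [ 555.9 -188.4] [21.9  0.7] -80.8
grey [248. 284.] 391 42.7 [ 560.8 -217.2] [41.2 40.2] 5.8
grey [228. 361.] 834 30.2 [ 473.3 -396. ] [28.4 27.5] -32.9
```

Call:
{"api": "step_arm", "payload": {
  "plan": [
    [1, [3.4, -9.9, 2], 1.6],
    [1, [3.4, -9.9, 2], 1.6],
    [1, [3.4, -9.9, 2], 3.16],
    [1, [3.4, -9.9, 2], 3.16],
    [1, [6.8, -19.7, 2], 3.16],
    [1, [6.8, -19.7, 2], 3.16],
    [1, [6.8, -19.7, 2], 3.16],
    [1, [6.8, -19.7, 2], 3.16]
  ]
}}

```text
clock: 1.1
ee_pos: [450.0, 140.1, 292.5]
tool_rot: [-180.0, -0.0, -0.0]
force: [1.3, 0.4, -0.5]
width: 1.004
grasp_force: 0.0
```

Call:
{"api": "step_arm", "payload": {
  "plan": [
    [1, [0, -8, 0], 0],
    [1, [0, -8, 0], 0],
    [1, [0, -8, 0], 0],
    [1, [0, -8, 0], 0],
    [1, [0, -8, 0], 0],
    [1, [0, -8, 0], 0],
    [1, [0, -8, 0], 0],
    [1, [0, -8, 0], 0]
  ]
}}

```text
clock: 2.1
ee_pos: [450.0, -177.0, 292.2]
tool_rot: [-180.0, 0.0, 0.0]
force: [0.2, -0.6, -0.2]
width: 0.999
grasp_force: 0.0
```

Call:
{"api": "step_arm", "payload": {
  "plan": [
    [1, [2.5, -1, 1], 0],
    [1, [2.5, -1, 1], 0],
    [1, [2.5, -1, 1], 0],
    [1, [2.5, -1, 1], 0]
  ]
}}

```text
clock: 2.6
ee_pos: [550.0, -216.5, 331.6]
tool_rot: [-180.0, 0.1, 0.1]
force: [-0.5, 0.3, 0.2]
width: 0.998
grasp_force: 0.0
```

```bash
cat >> h.py <<'E'
def bands(): pass
E
python3 - <<'E'
from h import *
p,d,K,T=grab("wrist"); save("w1",p); np.savez("w1.npz",p=p,d=d,K=K,T=T)
print(T[:3,3]); C=cloud(d,K,T)
hsv=cv2.cvtColor(p,cv2.COLOR_RGB2HSV); H,S,V=[hsv[...,i].astype(int) for i in range(3)]
b=(H>100)&(H<125)&(S>120)&(C[...,2]<12)&(C[...,0]<640)
for mm,s,c in comps(b,100): print("blue",c.round(),s,np.median(C[mm],0).round(1),*rect(C[mm][:,:2]))
k=(C[...,2]>120)&(C[...,2]<145)&(V<80)
for mm,s,c in comps(k,20): print("hand",c.round(),np.median(C[mm],0).round(1),*rect(C[mm][:,:2]))
k=(C[...,2]>28)&(C[...,2]<43)&(S<70)&(C[...,1]>-260)&(C[...,1]<-110)&(C[...,0]<640)
q=C[k];print("scoop rim",*rect(q[:,:2]))
m=(C[...,1]<-330)&(C[...,2]>22)&(C[...,2]<36)&(C[...,0]>380)&(C[...,0]<620)
for mm,s,c in comps(m,20): q=C[mm];print("mac",c.round(),s[4],np.median(p[mm],0),q.mean(0).round(1),*rect(q[:,:2]))
m=(C[...,1]<-330)&(C[...,2]>9)&(C[...,2]<16)&(C[...,0]>380)&(C[...,0]<620)
for mm,s,c in comps(m,80): print("tray",c.round(),s[4],*rect(C[mm][:,:2]))
E
```

```text
[ 622.26640699 -215.99918571  474.72335098]
blue [231. 176.] [ 194  119   82  107 4268] [ 481.7 -170.4    3.6] [ 513.3 -181.4] [177.8 128.6] 0.9
hand [232. 154.] [ 568.2 -186.9  133.4] [ 567.6 -186.6] [22.9 21. ] -81.8
scoop rim [ 427.5 -204.9] [303.2  95.5] 7.7
mac [486. 135.] 1089 [132.  81.  43.] [ 580.  -557.2   31.4] [ 578.1 -561.4] [84.1 28.8] 2.5
mac [508. 144.] 300 [86.  53.5 29. ] [ 566.2 -597.9   26.6] [ 573.4 -596.6] [78.1 10.7] 11.9
mac [372. 176.] 273 [164. 124. 128.] [ 516.4 -395.7   28.2] [ 516.  -396.4] [28.3 27.8] -89.8
mac [466. 220.] 1321 [135.  82.  44.] [ 444.9 -555.4   31.3] [ 442.2 -559.9] [125.   29.9] 3.4
mac [494. 220.] 1357 [133.  81.  43.] [ 444.2 -601.8   31.2] [ 442.5 -605.6] [124.8  28.7] 2.2
mac [368. 202.] 255 [157. 132. 160.] [ 474.4 -393.9   28.1] [ 474. -395.] [28.5 27.2] -73.6
mac [361. 226.] 244 [139. 160.  93.] [ 433.  -388.2   27.9] [ 432.1 -388.9] [28.5 28.2] -9.6
mac [509. 245.] 94 [76.5 48.  27. ] [ 397.1 -643.    25.1] [ 402.  -642.1] [43.7  4.6] 6.3
tray [450. 178.] 412 [ 499.9 -529.1] [238.9   2.9] 0.1
tray [367. 183.] 1006 [ 495.2 -395.6] [172.   52.5] -4.8
```

View pics/w1.png

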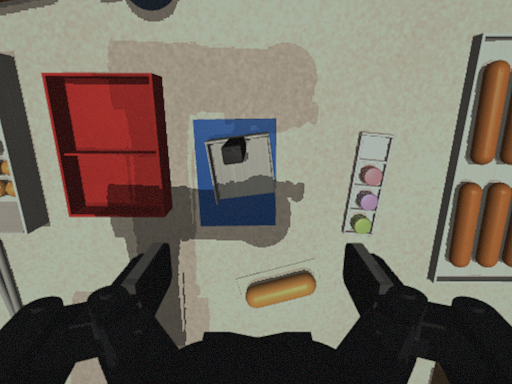

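The wrist view shows the scoop on the mat (handle at 232,154, yaw about 8°), and the three macarons at (372,176), (368,202) and (361,226). Now I'll grasp the scoop.

Call:
{"api": "step_arm", "payload": {
  "plan": [
    [1, [0.45, 0.74, 0], 1],
    [1, [0.45, 0.74, -1.5], 1],
    [1, [0.45, 0.74, -3], 1],
    [1, [0.45, 0.74, -4.5], 1],
    [1, [0.45, 0.74, -5.5], 1],
    [1, [0.45, 0.74, -6.07], 1],
    [1, [0.45, 0.74, -6.07], 1],
    [0, [0.45, 0.74, -6.07], 1]
  ]
}}

```text
clock: 3.65
ee_pos: [568.5, -188.0, 91.1]
tool_rot: [180.0, -0.1, 8.0]
force: [0.8, -0.1, 0.8]
width: 0.816
grasp_force: 0.0
```

Call:
{"api": "step_arm", "payload": {
  "plan": [
    [-1, [0, 0, 0], 0],
    [-1, [0, 0, 0], 0],
    [-1, [0, 0, 0], 0],
    [-1, [0, 0, 0], 0],
    [-1, [0, 0, 0], 0],
    [-1, [0, 0, 0], 0],
    [-1, [0, 0, 0], 0]
  ]
}}

```text
clock: 4.53
ee_pos: [568.4, -188.3, 90.2]
tool_rot: [180.0, -0.1, 8.0]
force: [-0.8, 3.9, 6.5]
width: 0.272
grasp_force: 62.2
```

Call:
{"api": "step_arm", "payload": {
  "plan": [
    [-1, [0, 0, 1], 0],
    [-1, [0, 0, 2], 0],
    [-1, [0, 0, 3.5], 0],
    [-1, [0, 0.8, 5], 0],
    [-1, [0.3, 2.3, 5], -1],
    [-1, [0.6, 3.8, 5], -1],
    [-1, [0.9, 5.3, 5], -1],
    [-1, [1.3, 6.8, 5], -1]
  ]
}}

```text
clock: 5.52
ee_pos: [619.7, 85.4, 289.3]
tool_rot: [180.0, 0.0, -0.0]
force: [1.0, -0.3, -1.3]
width: 0.276
grasp_force: 61.1
```

Call:
{"api": "step_arm", "payload": {
  "plan": [
    [-1, [0, 1.5, 0], 0],
    [-1, [0, 2.5, 0], 0],
    [-1, [0, 3, 0], 0],
    [-1, [0, 3, 0], 0],
    [-1, [0, 3, 0], 0]
  ]
}}

```text
clock: 6.15
ee_pos: [619.9, 202.8, 289.3]
tool_rot: [180.0, 0.0, -0.1]
force: [-0.2, -0.7, -1.1]
width: 0.275
grasp_force: 61.2
```

Run:
```python
from h import *
s=read_state(); print(s["ee_pos"],s["tool_rot"],s["width"])
p,d,K,T=grab("wrist"); save("w2",p); np.savez("w2.npz",p=p,d=d,K=K,T=T)
C=cloud(d,K,T)
hsv=cv2.cvtColor(p,cv2.COLOR_RGB2HSV); H,S,V=[hsv[...,i].astype(int) for i in range(3)]
m=(C[...,2]>45)&(C[...,2]<54)&(S<70)&(C[...,1]>120)&(C[...,1]<280)
for mm,q,c in comps(m,60): print("bin",c.round(),q[4],np.median(C[mm],0).round(1),C[mm].min(0).round(1),C[mm].max(0).round(1),*rect(C[mm][:,:2]))
g=(H>8)&(H<25)&(S>110)&(C[...,2]<45)&(C[...,2]>0)&(C[...,1]>120)&(C[...,1]<280)&(C[...,0]<720)
for mm,q,c in comps(g,20): print("gold",c.round(),q[4],C[mm].mean(0).round(1))
r=((H<6)|(H>174))&(S>150)&(C[...,2]>38)&(C[...,2]<50)
for mm,q,c in comps(r,60): print("box",c.round(),q[4],C[mm].min(0).round(1),C[mm].max(0).round(1))
```

```text
[619.89695397 202.75164423 289.26009542] [ 1.79975920e+02  2.90517324e-02 -6.59730094e-02] 0.27477483992420676
bin [258. 135.] 849 [663.4 201.6  50.5] [586.3 146.1  45.2] [691.9 258.4  52.8] [639.1 202.3] [112.3 105.5] 90.0
box [404. 199.] 2156 [455.7 -72.1  38. ] [664.6  80.   48.1]
```

View pics/w2.png

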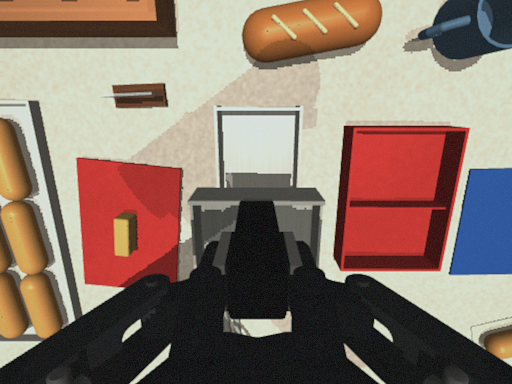

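The wrist view shows the scoop held square (rear wall at 190–324, row 195). The far bin end is at (258,106), with its empty floor visible.

Run:
```python
from h import *
z=np.load("side0.npz"); p,d,K,T=[z[k] for k in "pdKT"]
for u,v in [(234,148),(246,151),(222,152),(253,151),(285,131),(251,205)]: print(u,v,ray(u,v,18,K,T).round(1))
hsv=cv2.cvtColor(p,cv2.COLOR_RGB2HSV); 
sub=cv2.resize(p[125:175,190:305],None,fx=6,fy=6,interpolation=cv2.INTER_CUBIC); save("bites",sub)
```

```text
234 148 [527.9 218.9  18. ]
246 151 [560.1 204.5  18. ]
222 152 [494.4 203.9  18. ]
253 151 [579.3 203.5  18. ]
285 131 [676.8 285.6  18. ]
251 205 [560.5   2.1  18. ]
```

View pics/bites.png

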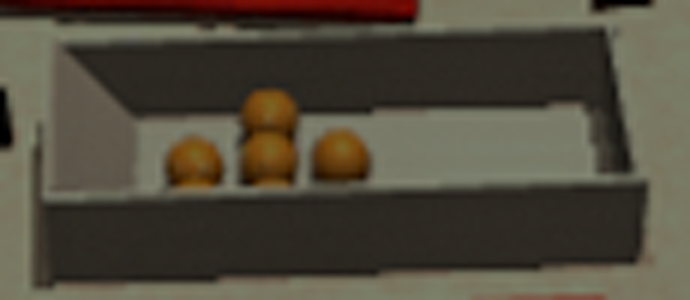

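Call:
{"api": "step_arm", "payload": {
  "plan": [
    [-1, [1.38, 0, -0.5], 0],
    [-1, [1.38, 0, -1.5], 0],
    [-1, [1.38, 0, -2], 0],
    [-1, [1.38, 0, -2.5], 0],
    [-1, [1.38, 0, -2.5], 0]
  ]
}}

```text
clock: 6.82
ee_pos: [674.4, 201.9, 187.8]
tool_rot: [179.9, 0.2, -0.1]
force: [0.2, 0.7, -1.0]
width: 0.273
grasp_force: 61.1
```

The crop shows bites on the left half of the bin, the rightmost at (341,155), so x≈560. The space under the scoop is clear, so I can descend.

Call:
{"api": "step_arm", "payload": {
  "plan": [
    [-1, [0, 0, -0.8], 0],
    [-1, [0, 0, -1.4], 0],
    [-1, [0, 0, -1.9], 0],
    [-1, [0, 0, -2.2], 0],
    [-1, [0, 0, -2.3], 0],
    [-1, [0, 0, -2.4], 0],
    [-1, [0, 0, -2.42], 0]
  ]
}}

```text
clock: 7.7
ee_pos: [675.4, 203.7, 93.2]
tool_rot: [-180.0, -0.0, -0.0]
force: [-0.0, 0.3, -1.9]
width: 0.274
grasp_force: 61.3
```

Call:
{"api": "step_arm", "payload": {
  "plan": [
    [-1, [0, 0, -0.04], 0],
    [-1, [0, 0, -0.07], 0],
    [-1, [0, 0, -0.07], 0]
  ]
}}

```text
clock: 8.07
ee_pos: [675.8, 203.9, 91.1]
tool_rot: [-180.0, -0.1, -0.0]
force: [-0.2, 1.1, 5.4]
width: 0.273
grasp_force: 61.9
```

Call:
{"api": "step_arm", "payload": {
  "plan": [
    [-1, [-0.3, -0.03, 0], 0],
    [-1, [-0.8, -0.03, 0], 0],
    [-1, [-1.3, -0.03, 0], 0],
    [-1, [-1.8, -0.03, 0], 0],
    [-1, [-2.2, -0.03, 0], 0],
    [-1, [-2.5, -0.03, 0], 0],
    [-1, [-2.7, -0.03, 0], 0],
    [-1, [-2.75, -0.03, 0], 0]
  ]
}}

```text
clock: 9.07
ee_pos: [566.8, 203.0, 91.5]
tool_rot: [-179.9, -0.2, 0.1]
force: [6.4, 0.8, 8.5]
width: 0.273
grasp_force: 62.7
```

Run:
```python
from h import *
a,d,_,_=grab("scene"); b,_,_,_=grab("side")
A=cv2.resize(a[140:260,280:380],(500,600),interpolation=cv2.INTER_CUBIC)
B=cv2.resize(b[110:190,190:310],(300,200),interpolation=cv2.INTER_CUBIC)
o=np.zeros((600,800,3),np.uint8); o[:,:500]=A; o[:200,500:]=B; save("s2",o); print(read_state()["ee_pos"])
```

```text
[566.65681907 203.04499872  91.42795893]
```

View pics/s2.png

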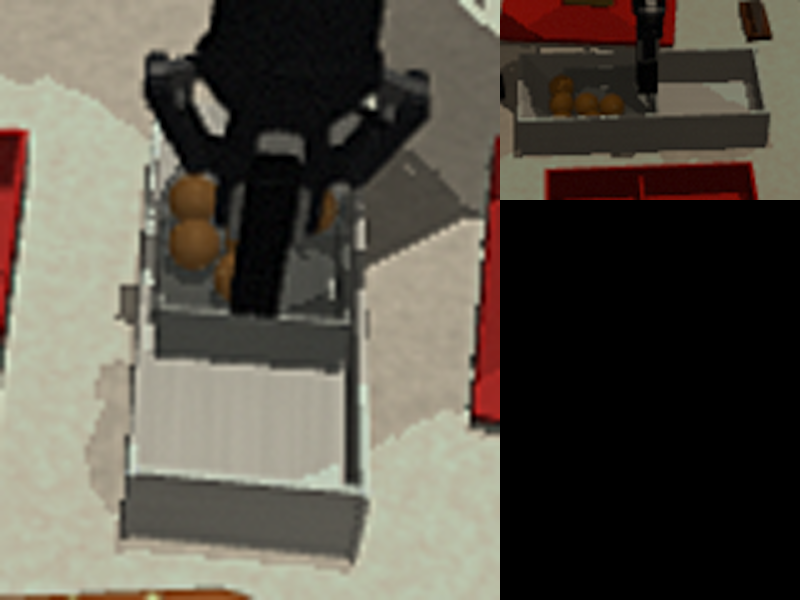

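At least 5 bites are in the pan (192,195; 192,242; 230,275; 325,210), but the front ones sit close to the lip. I'll back off gently and push again briskly so they go deeper.

Call:
{"api": "step_arm", "payload": {
  "plan": [
    [-1, [0.12, 0, 0], 0],
    [-1, [0.4, 0, 0], 0],
    [-1, [0.8, 0, 0], 0],
    [-1, [1.2, 0, 0], 0],
    [-1, [1.55, 0, 0], 0],
    [-1, [1.75, 0, 0], 0],
    [-1, [1.85, 0, 0], 0],
    [-1, [1.85, 0, 0], 0]
  ]
}}

```text
clock: 10.18
ee_pos: [637.5, 201.7, 89.4]
tool_rot: [179.9, 0.2, -0.1]
force: [-3.4, -0.8, 5.5]
width: 0.275
grasp_force: 61.9
```

Call:
{"api": "step_arm", "payload": {
  "plan": [
    [-1, [-1.0, 0, 0], 0],
    [-1, [-1.55, 0, 0], 0],
    [-1, [-1.8, 0, 0], 0],
    [-1, [-1.92, 0, 0], 0],
    [-1, [-1.95, 0, 0], 0],
    [-1, [-1.95, 0, 0], 0]
  ]
}}

```text
clock: 10.92
ee_pos: [561.7, 202.6, 89.9]
tool_rot: [-180.0, -0.0, -0.0]
force: [1.0, 0.7, 3.1]
width: 0.276
grasp_force: 61.8
```

Run:
```python
from h import *
a,d,_,_=grab("scene"); b,_,_,_=grab("side")
A=cv2.resize(a[150:240,290:370],(400,450),interpolation=cv2.INTER_CUBIC)
B=cv2.resize(b[120:180,190:310],(400,200),interpolation=cv2.INTER_CUBIC)
o=np.zeros((450,800,3),np.uint8); o[:,:400]=A; o[:200,400:]=B; save("s3",o); print(read_state()["ee_pos"])
```

```text
[561.69286136 202.5413475   89.9463225 ]
```

View pics/s3.png

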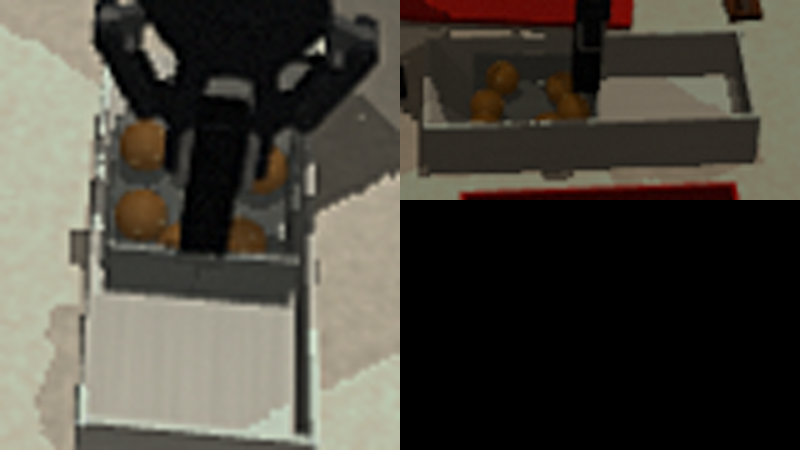

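Three bites are now at the back, but two are near the nose (side view 485,105 and 502,77). I'll jog once more with a softer stop.

Call:
{"api": "step_arm", "payload": {
  "plan": [
    [-1, [0.1, 0, 0], 0],
    [-1, [0.35, 0, 0], 0],
    [-1, [0.75, 0, 0], 0],
    [-1, [1.2, 0, 0], 0],
    [-1, [1.65, 0, 0], 0],
    [-1, [2.05, 0, 0], 0],
    [-1, [2.25, 0, 0], 0],
    [-1, [2.35, 0, 0], 0]
  ]
}}

```text
clock: 12.02
ee_pos: [653.2, 201.4, 89.0]
tool_rot: [179.9, 0.3, -0.1]
force: [-7.0, -0.1, 7.6]
width: 0.273
grasp_force: 62.2
```

Call:
{"api": "step_arm", "payload": {
  "plan": [
    [-1, [0, 0, 0], 0],
    [-1, [-0.95, 0, 0], 0],
    [-1, [-1.6, 0, 0], 0],
    [-1, [-2.0, 0, 0], 0],
    [-1, [-2.2, 0, 0], 0],
    [-1, [-2.3, 0, 0], 0],
    [-1, [-2.35, 0, 0], 0],
    [-1, [-2.35, 0, 0], 0]
  ]
}}

```text
clock: 13.02
ee_pos: [561.5, 202.4, 89.7]
tool_rot: [180.0, -0.0, -0.0]
force: [1.4, -0.5, -2.0]
width: 0.271
grasp_force: 61.1
```

Run:
```python
from h import *
a,d,_,_=grab("scene"); b,_,K,T=grab("side")
A=cv2.resize(a[150:240,290:370],(400,450),interpolation=cv2.INTER_CUBIC)
B=cv2.resize(b[120:180,190:310],(400,200),interpolation=cv2.INTER_CUBIC)
o=np.zeros((450,800,3),np.uint8); o[:,:400]=A; o[:200,400:]=B; save("s4",o); print(read_state()["ee_pos"])
hsv=cv2.cvtColor(b,cv2.COLOR_RGB2HSV); m=(hsv[...,0]>8)&(hsv[...,0]<25)&(hsv[...,1]>110); m[:120]=0;m[180:]=0;m[:,:190]=0;m[:,305:]=0
for mm,q,c in comps(m,8): print(c.round(),q,[ray(x,c[1],20,K,T).round(0)[0] for x in (q[0],c[0],q[0]+q[2])])
```

```text
[561.52476355 202.38179095  89.71173569]
[292. 122.] [287 120  12   5  45] [np.float64(687.0), np.float64(703.0), np.float64(722.0)]
[232. 148.] [219 137  27  20 325] [np.float64(487.0), np.float64(523.0), np.float64(561.0)]
```

View pics/s4.png

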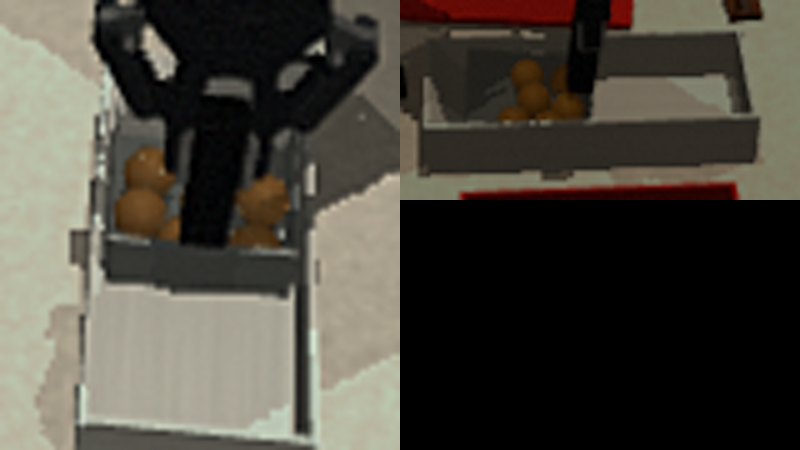

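All six bites are now at the rear of the pan. I'll lift it gently.

Call:
{"api": "step_arm", "payload": {
  "plan": [
    [-1, [0, 0, 0.06], 0],
    [-1, [0, 0, 0.2], 0],
    [-1, [0, 0, 0.45], 0],
    [-1, [0, 0, 0.8], 0],
    [-1, [0, 0, 1.15], 0],
    [-1, [0, 0, 1.45], 0],
    [-1, [0, 0, 1.6], 0],
    [-1, [0, 0, 1.65], 0]
  ]
}}

```text
clock: 14.12
ee_pos: [561.2, 202.5, 156.3]
tool_rot: [-180.0, -0.0, -0.0]
force: [0.4, 0.4, -2.4]
width: 0.273
grasp_force: 61.1
```

Call:
{"api": "step_arm", "payload": {
  "plan": [
    [-1, [0.03, -0.1, 0], -0.2],
    [-1, [0.1, -0.3, 0], -0.6],
    [-1, [0.18, -0.6, 0], -1.2],
    [-1, [0.25, -0.9, 0], -1.9],
    [-1, [0.32, -1.2, 0], -2.6],
    [-1, [0.4, -1.5, 0], -3.3],
    [-1, [0.46, -1.7, 0], -3.8],
    [-1, [0.48, -1.8, 0], -4]
  ]
}}

```text
clock: 15.12
ee_pos: [580.2, 129.7, 155.2]
tool_rot: [179.9, 0.0, -32.2]
force: [0.4, -0.2, -2.8]
width: 0.276
grasp_force: 61.1
```

Run:
```python
from h import *
a,d,_,_=grab("scene"); b,_,K,T=grab("side")
A=cv2.resize(a[130:240,270:370],(400,440),interpolation=cv2.INTER_CUBIC)
B=cv2.resize(b[100:190,190:310],(400,300),interpolation=cv2.INTER_CUBIC)
o=np.zeros((440,800,3),np.uint8); o[:,:400]=A; o[:300,400:]=B; save("s5",o); print(read_state()["ee_pos"])
```

```text
[580.19812107 129.93850401 155.44074588]
```

View pics/s5.png

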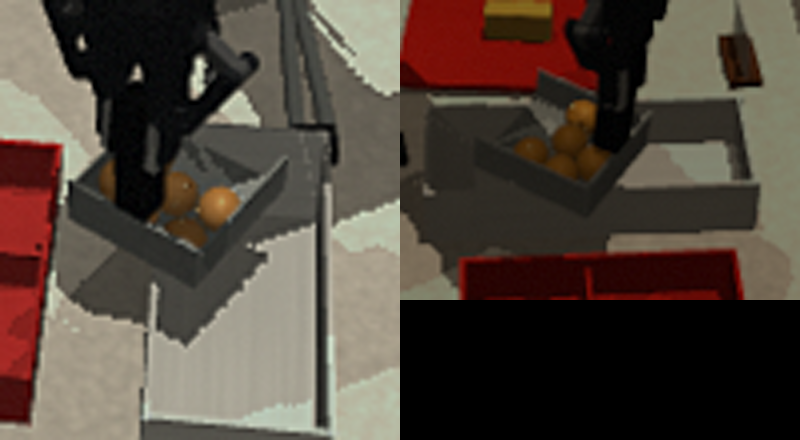

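The bites are riding well, with 5 visible in the side crop and one likely behind the gripper. Continuing to the box.

Call:
{"api": "step_arm", "payload": {
  "plan": [
    [-1, [0.05, -0.1, 0], -0.2],
    [-1, [0.15, -0.3, 0], -0.7],
    [-1, [0.25, -0.65, 0], -1.4],
    [-1, [0.35, -1.0, 0], -2.2],
    [-1, [0.45, -1.4, 0], -3],
    [-1, [0.55, -1.8, 0], -3.8],
    [-1, [0.6, -2.2, 0], -4.6],
    [-1, [0.67, -2.5, 0], -5.2]
  ]
}}

```text
clock: 16.23
ee_pos: [607.2, 29.9, 155.8]
tool_rot: [180.0, -0.0, -73.8]
force: [0.9, 0.2, -1.6]
width: 0.275
grasp_force: 61.1
```

Call:
{"api": "step_arm", "payload": {
  "plan": [
    [-1, [0, -0.15, 0], -0.6],
    [-1, [0, -0.25, -0.05], -1.2],
    [-1, [0, -0.27, -0.15], -1.7],
    [-1, [0, -0.27, -0.25], -2],
    [-1, [0, -0.27, -0.32], -2.05],
    [-1, [0, -0.27, -0.35], -2.05],
    [-1, [0, -0.27, -0.35], -2.05]
  ]
}}

```text
clock: 17.1
ee_pos: [607.2, 19.7, 141.8]
tool_rot: [180.0, -0.0, -90.0]
force: [0.3, 0.5, -2.1]
width: 0.274
grasp_force: 61.1
```

Run:
```python
from h import *
a,d,_,_=grab("scene"); b,_,K,T=grab("side")
A=cv2.resize(a[120:250,210:370],(480,390),interpolation=cv2.INTER_CUBIC)
B=cv2.resize(b[120:240,190:310],(320,320),interpolation=cv2.INTER_CUBIC)
o=np.zeros((400,800,3),np.uint8); o[:390,:480]=A; o[:320,480:]=B; save("s6",o); s=read_state();print(s["ee_pos"],s["tool_rot"])
```

```text
[607.25828306  19.67124991 142.00756853] [-1.79987919e+02  8.23163466e-04 -9.00094466e+01]
```

View pics/s6.png

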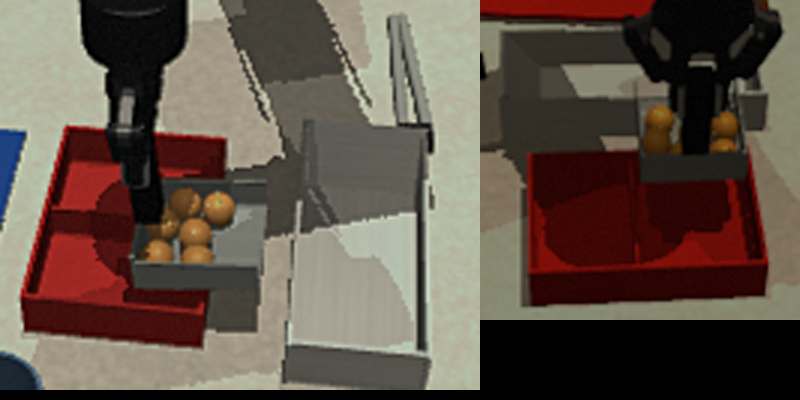

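All six bites are in the pan and the bin is empty. The pan reaches a bit too far towards +y, so I'll shift 20 mm back and then snatch it away.

Call:
{"api": "step_arm", "payload": {
  "plan": [
    [-1, [0, -0.08, 0], 0],
    [-1, [0, -0.22, -0.02], 0],
    [-1, [0, -0.38, -0.06], 0],
    [-1, [0, -0.5, -0.08], 0],
    [-1, [0, -0.52, -0.1], 0],
    [-1, [0, -0.52, -0.1], 0]
  ]
}}

```text
clock: 17.95
ee_pos: [607.1, -1.3, 137.8]
tool_rot: [180.0, -0.0, -90.0]
force: [0.1, 0.6, -3.1]
width: 0.274
grasp_force: 61.1
```

Call:
{"api": "step_arm", "payload": {
  "plan": [
    [-1, [0, -1.56, 0], 0],
    [-1, [0, -3.12, 0], 0],
    [-1, [0, -4.4, 0], 0],
    [-1, [0, -4.8, 0.5], 0],
    [-1, [0, -4.8, 1], 0]
  ]
}}

```text
clock: 18.58
ee_pos: [606.9, -194.9, 178.0]
tool_rot: [180.0, -0.0, -90.2]
force: [0.4, 0.7, -1.4]
width: 0.271
grasp_force: 61.1
```

Run:
```python
from h import *
a,d,_,_=grab("scene"); b,_,K,T=grab("side")
A=cv2.resize(a[120:250,150:310],(480,390),interpolation=cv2.INTER_CUBIC)
B=cv2.resize(b[150:310,190:310],(300,400),interpolation=cv2.INTER_CUBIC)
o=np.zeros((400,800,3),np.uint8); o[:390,:480]=A; o[:,480:780]=B; save("s7",o); s=read_state();print(s["ee_pos"],s["tool_rot"])
```

```text
[ 608.61178703 -193.87552174  180.25419462] [-1.79759520e+02 -4.31769869e-02 -9.00558616e+01]
```

View pics/s7.png

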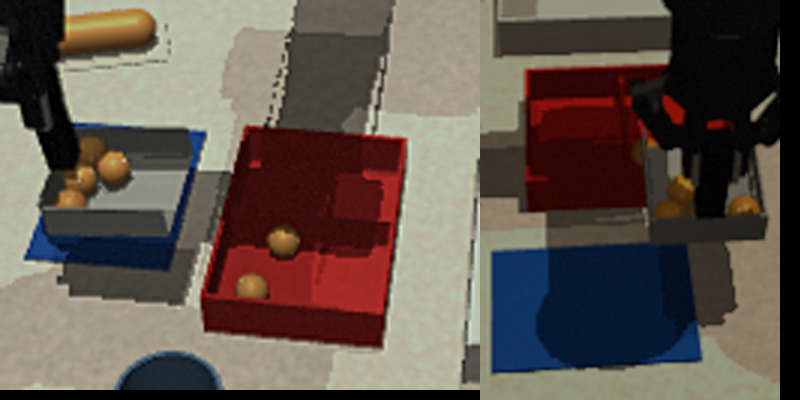

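Two bites fell in and four stayed in the pan. For these I'll use the box's +y wall to swing the scoop nose-down in the pinch, so they roll out.

Call:
{"api": "step_arm", "payload": {
  "plan": [
    [-1, [0, 0.2, -0.1], 0],
    [-1, [0, 0.7, -0.3], 0],
    [-1, [0, 1.3, -0.6], 0],
    [-1, [0, 2.0, -0.8], 0],
    [-1, [0, 2.7, -0.8], 0],
    [-1, [0, 3.4, -0.8], 0],
    [-1, [0, 3.9, -0.8], 0],
    [-1, [0, 4.2, -0.8], 0]
  ]
}}

```text
clock: 19.68
ee_pos: [606.8, -23.4, 145.3]
tool_rot: [180.0, -0.0, -89.9]
force: [-0.1, -0.5, -1.4]
width: 0.273
grasp_force: 61.0
```

Call:
{"api": "step_arm", "payload": {
  "plan": [
    [-1, [0, 0.1, -0.05], 0],
    [-1, [0, 0.15, -0.2], 0],
    [-1, [0, 0.15, -0.4], 0],
    [-1, [0, 0.15, -0.5], 0],
    [-1, [0, 0.15, -0.55], 0]
  ]
}}

```text
clock: 20.3
ee_pos: [607.0, -19.6, 123.3]
tool_rot: [180.0, -0.0, -90.1]
force: [-0.3, 0.1, -2.0]
width: 0.276
grasp_force: 61.1
```

Call:
{"api": "step_arm", "payload": {
  "plan": [
    [-1, [0, 0.15, 0], 0],
    [-1, [0, 0.3, 0], 0],
    [-1, [0, 0.45, 0], 0],
    [-1, [0, 0.55, 0], 0],
    [-1, [0, 0.65, 0], 0],
    [-1, [0, 0.75, 0], 0]
  ]
}}

```text
clock: 21.05
ee_pos: [607.3, 10.8, 124.2]
tool_rot: [-180.0, -0.0, -90.0]
force: [-0.6, -4.3, 2.7]
width: 0.272
grasp_force: 61.7
```

Run:
```python
from h import *
a,d,_,_=grab("scene"); b,_,K,T=grab("side")
A=cv2.resize(a[120:250,190:350],(480,390),interpolation=cv2.INTER_CUBIC)
B=cv2.resize(b[130:250,190:310],(320,320),interpolation=cv2.INTER_CUBIC)
o=np.zeros((400,800,3),np.uint8); o[:390,:480]=A; o[:320,480:]=B; save("s8",o); s=read_state();print(s["ee_pos"],s["tool_rot"])
```

```text
[607.40962754  11.10520768 124.1486224 ] [-1.79967484e+02 -9.25230034e-04 -9.00121981e+01]
```

View pics/s8.png

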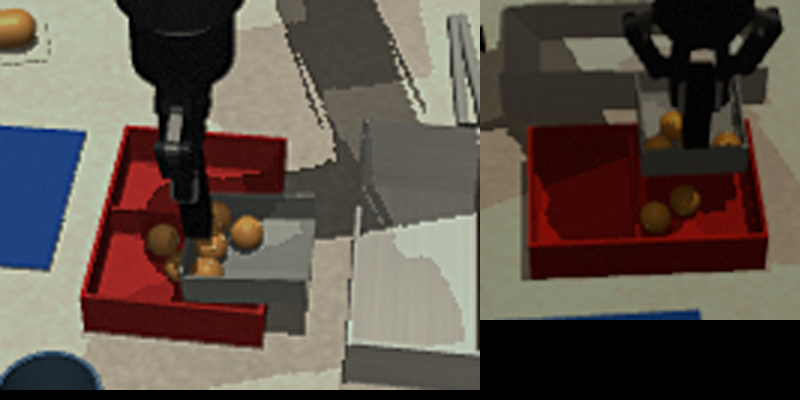

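The pan rode over the wall, which means the snatch left it tilted nose-up. I'll withdraw gently and level it against the outside of the box's -y wall, measuring the tilt from depth.

Call:
{"api": "step_arm", "payload": {
  "plan": [
    [-1, [0, -0.02, 0.2], 0],
    [-1, [0, -0.1, 0.6], 0],
    [-1, [0, -0.4, 1], 0],
    [-1, [0, -0.9, 1], 0],
    [-1, [0, -1.5, 1], 0],
    [-1, [0, -2.1, 1], 0],
    [-1, [0, -2.7, 1], 0],
    [-1, [0, -3.2, 1], 0]
  ]
}}

```text
clock: 22.15
ee_pos: [606.6, -119.3, 163.6]
tool_rot: [180.0, 0.0, -90.1]
force: [-0.1, 0.3, -1.4]
width: 0.273
grasp_force: 61.1
```

Call:
{"api": "step_arm", "payload": {
  "plan": [
    [-1, [0, -0.5, 0], 0],
    [-1, [0, -0.9, 0], 0],
    [-1, [0, -1.3, -0.1], 0],
    [-1, [0, -1.6, -0.4], 0],
    [-1, [0, -1.75, -0.7], 0],
    [-1, [0, -1.8, -0.9], 0],
    [-1, [0, -1.8, -1], 0]
  ]
}}

```text
clock: 23.02
ee_pos: [606.9, -189.0, 122.8]
tool_rot: [179.9, 0.0, -90.0]
force: [0.1, 0.1, -1.6]
width: 0.274
grasp_force: 61.1
```

```bash
cat >> h.py <<'E'
def tilt():
    s=read_state(); x0,y0,z0=s["ee_pos"]
    p,d,K,T=grab("scene"); C=cloud(d,K,T)
    hsv=cv2.cvtColor(p,cv2.COLOR_RGB2HSV)
    m=(hsv[...,1]<70)&(C[...,0]>x0+30)&(C[...,0]<x0+60)&(C[...,1]>y0-15)&(C[...,1]<y0+100)&(C[...,2]>z0-110)&(C[...,2]<z0-20)
    q=C[m]; b=[]
    for y in np.arange(q[:,1].min()+4,q[:,1].max()-4,6):
        k=q[abs(q[:,1]-y)<4]
        if len(k)>2: b.append((y,k[:,2].max(),k[:,2].min()))
    b=np.array(b); f=np.polyfit(b[:,0],b[:,1],1); g=np.polyfit(b[:,0],b[:,2],1)
    print("ee",s["ee_pos"].round(1),"ylim",q[:,1].min().round(),q[:,1].max().round(),"top slope deg",np.degrees(np.arctan(f[0])).round(1),"bot",np.degrees(np.arctan(g[0])).round(1)); print(b.round().astype(int).tolist())
    return p
E
python3 -c "
from h import *
tilt()"
```

```text
ee [ 606.9 -189.   122.8] ylim -189.0 -89.0 top slope deg 4.1 bot 6.6
[[-185, 74, 35], [-179, 66, 34], [-173, 67, 36], [-167, 68, 39], [-161, 69, 40], [-155, 69, 39], [-149, 71, 39], [-143, 72, 39], [-137, 72, 43], [-131, 73, 44], [-125, 71, 43], [-119, 71, 43], [-113, 75, 43], [-107, 73, 45], [-101, 75, 45], [-95, 75, 45]]
```

Call:
{"api": "step_arm", "payload": {
  "plan": [
    [-1, [0, 0, -0.3], 0],
    [-1, [0, 0, -0.5], 0],
    [-1, [0, 0.15, -0.55], 0],
    [-1, [0, 0.35, -0.55], 0],
    [-1, [0, 0.5, -0.55], 0],
    [-1, [0, 0.65, -0.55], 0],
    [-1, [0, 0.78, -0.55], 0],
    [-1, [0, 0.82, -0.55], 0]
  ]
}}

```text
clock: 24.08
ee_pos: [608.4, -158.9, 104.6]
tool_rot: [-179.8, -0.3, -90.0]
force: [-1.1, -16.7, 7.4]
width: 0.271
grasp_force: 62.7
```

```bash
python3 -c "
from h import *
tilt()"
```

```text
ee [ 608.4 -158.9  104.6] ylim -174.0 -66.0 top slope deg -3.8 bot -0.3
[[-170, 56, -4], [-164, 56, -5], [-158, 49, -5], [-152, 48, -4], [-146, 48, -5], [-140, 46, -5], [-134, 48, -5], [-128, 47, -5], [-122, 47, -5], [-116, 46, -5], [-110, 48, -5], [-104, 48, -5], [-98, 48, -5], [-92, 47, -5], [-86, 47, -5], [-80, 45, -5], [-74, 46, -4]]
```

It's level now. Next I'll carry it back over the box and do the wall tilt.

Call:
{"api": "step_arm", "payload": {
  "plan": [
    [-1, [0, -0.2, 0], 0],
    [-1, [0, -0.25, 0.2], 0],
    [-1, [0, -0.25, 0.6], 0],
    [-1, [0, -0.2, 1], 0],
    [-1, [0, 0.1, 1.1], 0],
    [-1, [0, 0.6, 1.1], 0],
    [-1, [0, 1.2, 1.1], 0],
    [-1, [0, 1.8, 1.1], 0]
  ]
}}

```text
clock: 25.12
ee_pos: [606.6, -82.3, 145.2]
tool_rot: [179.9, 0.0, -90.0]
force: [0.5, -1.0, -1.1]
width: 0.268
grasp_force: 61.5
```

Call:
{"api": "step_arm", "payload": {
  "plan": [
    [-1, [0, 0.55, 0], 0],
    [-1, [0, 1.0, 0], 0],
    [-1, [0, 1.35, 0], 0],
    [-1, [0, 1.5, 0], 0],
    [-1, [0, 1.55, -0.2], 0],
    [-1, [0, 1.55, -0.4], 0],
    [-1, [0, 1.55, -0.5], 0]
  ]
}}

```text
clock: 26.0
ee_pos: [606.6, -23.0, 124.8]
tool_rot: [179.9, -0.0, -90.1]
force: [0.4, -0.2, -2.0]
width: 0.276
grasp_force: 61.5
```

```bash
python3 -c "
from h import *
tilt()"
```

```text
ee [606.6 -23.  124.8] ylim -33.0 66.0 top slope deg -2.3 bot -0.4
[[-29, 76, 40], [-23, 70, 38], [-17, 70, 39], [-11, 66, 40], [-5, 69, 41], [1, 69, 36], [7, 68, 37], [13, 67, 39], [19, 67, 41], [25, 67, 39], [31, 67, 37], [37, 67, 40], [43, 68, 40], [49, 68, 38], [55, 68, 38], [61, 68, 38]]
```

Call:
{"api": "step_arm", "payload": {
  "plan": [
    [-1, [0, 0.2, 0], 0],
    [-1, [0, 0.4, 0], 0],
    [-1, [0, 0.6, 0], 0],
    [-1, [0, 0.8, 0], 0],
    [-1, [0, 1.0, 0], 0],
    [-1, [0, 1.15, 0], 0],
    [-1, [0, 1.3, 0], 0]
  ]
}}

```text
clock: 26.92
ee_pos: [608.7, 27.8, 129.0]
tool_rot: [-179.8, -0.2, -90.0]
force: [0.0, -11.2, 13.1]
width: 0.272
grasp_force: 62.1
```

```bash
python3 -c "
from h import *
tilt()"
```

```text
ee [608.7  27.8 129. ] ylim 13.0 80.0 top slope deg -23.6 bot -0.8
[[17, 75, 41], [23, 71, 39], [29, 69, 39], [35, 65, 37], [41, 65, 38], [47, 63, 38], [53, 59, 38], [59, 55, 40], [65, 52, 40], [71, 51, 38]]
```

The pan is tilted about 22°. I'll back off so the bites roll out.

Call:
{"api": "step_arm", "payload": {
  "plan": [
    [-1, [0, -0.2, 0.1], 0],
    [-1, [0, -0.5, 0.3], 0],
    [-1, [0, -0.9, 0.5], 0],
    [-1, [0, -1.2, 0.6], 0],
    [-1, [0, -1.2, 0.6], 0],
    [-1, [0, -1.2, 0.7], 0],
    [-1, [0, -1.2, 0.8], 0],
    [-1, [0, -1.2, 1], 0]
  ]
}}

```text
clock: 27.98
ee_pos: [607.0, -18.1, 166.0]
tool_rot: [180.0, -0.0, -90.0]
force: [0.9, -0.2, -1.0]
width: 0.278
grasp_force: 60.5
```

Run:
```python
from h import *
a,d,_,_=grab("scene"); b,_,K,T=grab("side")
A=cv2.resize(a[120:250,190:350],(480,390),interpolation=cv2.INTER_CUBIC)
B=cv2.resize(b[130:250,190:310],(320,320),interpolation=cv2.INTER_CUBIC)
o=np.zeros((400,800,3),np.uint8); o[:390,:480]=A; o[:320,480:]=B; save("s9",o); s=read_state();print(s["ee_pos"],s["tool_rot"])
```

```text
[607.88783744 -18.00728172 167.13332667] [-1.79892496e+02  1.23035127e-02 -8.99991636e+01]
```

View pics/s9.png

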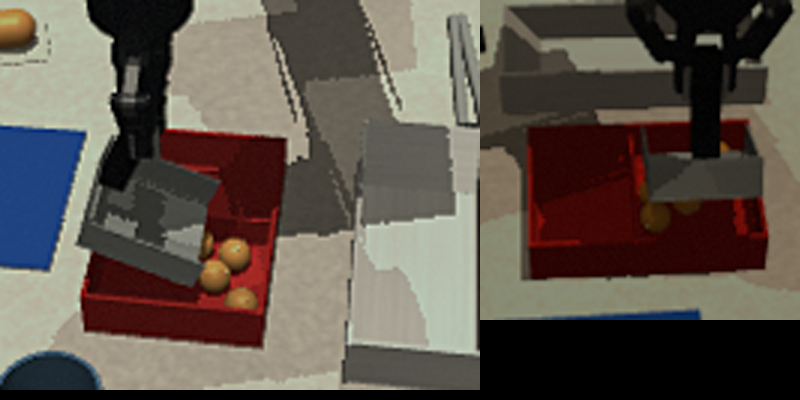

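The pan is empty and the bites are in the big compartment (visible at 235,253; 215,275; 240,298, with the others behind the scoop). Now the scoop goes back to the mat.

Call:
{"api": "step_arm", "payload": {
  "plan": [
    [-1, [0, 0, 0.6], 0],
    [-1, [-0.2, -0.6, 0.7], 1.2],
    [-1, [-0.5, -1.3, 0.7], 2.4],
    [-1, [-0.8, -2.0, 0.7], 3.6],
    [-1, [-1.1, -2.7, 0.7], 4.9],
    [-1, [-1.35, -3.4, 0.7], 6.2],
    [-1, [-1.35, -4.08, 0.7], 7.5],
    [-1, [-1.35, -4.08, 0.7], 8.8]
  ]
}}

```text
clock: 29.08
ee_pos: [552.9, -183.0, 193.9]
tool_rot: [180.0, -0.0, -19.4]
force: [-0.1, 1.0, -1.4]
width: 0.269
grasp_force: 60.5
```

Call:
{"api": "step_arm", "payload": {
  "plan": [
    [-1, [0, 0, -0.3], 1.2],
    [-1, [0, 0, -0.7], 2.45],
    [-1, [0, 0, -1.0], 2.45],
    [-1, [0, 0, -1.3], 2.45],
    [-1, [0, 0, -1.6], 2.45],
    [-1, [0, 0, -1.9], 2.45],
    [-1, [0, 0, -2.1], 2.45],
    [-1, [0, 0, -2.25], 2.45]
  ]
}}

```text
clock: 30.08
ee_pos: [560.1, -182.1, 108.8]
tool_rot: [179.8, -0.8, 0.1]
force: [8.7, 6.0, 37.4]
width: 0.273
grasp_force: 65.1
```

Call:
{"api": "step_arm", "payload": {
  "plan": [
    [-1, [0, 0, -0.1], 0],
    [-1, [0, 0, -0.2], 0],
    [-1, [0, 0, -0.28], 0],
    [-1, [0, 0, -0.34], 0],
    [-1, [0, 0, -0.34], 0]
  ]
}}

```text
clock: 30.7
ee_pos: [570.4, -181.9, 102.2]
tool_rot: [179.7, -2.0, 0.3]
force: [17.1, 6.8, 42.6]
width: 0.271
grasp_force: 61.7
```

Call:
{"api": "step_arm", "payload": {
  "plan": [
    [-1, [0.3, 0, 0], 0],
    [-1, [0.6, 0, -0.1], 0],
    [-1, [0.9, 0, -0.15], 0],
    [-1, [1.1, 0, -0.2], 0],
    [-1, [1.1, 0, -0.2], 0]
  ]
}}

```text
clock: 31.32
ee_pos: [599.0, -181.6, 83.9]
tool_rot: [180.0, -0.2, -0.0]
force: [-0.1, 0.6, 9.0]
width: 0.271
grasp_force: 59.2
```

Call:
{"api": "step_arm", "payload": {
  "plan": [
    [-1, [0, 0, 0.3], 0],
    [-1, [-0.2, 0, 0.6], 0],
    [-1, [-0.6, 0, 0.6], 0],
    [-1, [-0.9, 0, 0.6], 0],
    [-1, [-1.1, 0, 0.6], 0],
    [-1, [-1.14, 0, 0.6], 0],
    [-1, [-1.14, 0, 0.6], 0]
  ]
}}

```text
clock: 32.2
ee_pos: [551.7, -181.6, 106.3]
tool_rot: [180.0, -0.0, -0.0]
force: [-0.0, -0.3, -1.1]
width: 0.268
grasp_force: 58.9
```

```bash
cat >> h.py <<'E'
def tiltx():
    s=read_state(); x0,y0,z0=s["ee_pos"]
    p,d,K,T=grab("side"); C=cloud(d,K,T); hsv=cv2.cvtColor(p,cv2.COLOR_RGB2HSV)
    m=(hsv[...,1]<70)&(C[...,0]>x0-105)&(C[...,0]<x0+20)&(C[...,1]>y0-62)&(C[...,1]<y0-38)&(C[...,2]>7)&(C[...,2]<z0-20)
    q=C[m]; b=[]
    for x in np.arange(q[:,0].min()+4,q[:,0].max()-2,8):
        k=q[abs(q[:,0]-x)<5]
        if len(k)>2: b.append((x,k[:,2].max(),k[:,2].min()))
    print(s["ee_pos"].round(1),q.min(0).round(),q.max(0).round()); print(np.round(b).astype(int).tolist())
E
python3 -c "
from h import *
tiltx()"
```

```text
[ 551.7 -181.6  106.3] [ 468. -231.   22.] [ 566. -220.   64.]
[[472, 60, 26], [480, 59, 23], [488, 59, 29], [496, 58, 27], [504, 58, 27], [512, 59, 28], [520, 59, 26], [528, 60, 26], [536, 58, 22], [544, 58, 22], [552, 57, 27], [560, 60, 26]]
```

Call:
{"api": "step_arm", "payload": {
  "plan": [
    [-1, [-0.08, 0, -0.25], 0],
    [-1, [-0.08, 0, -0.45], 0],
    [-1, [-0.08, 0, -0.54], 0],
    [-1, [-0.08, 0, -0.58], 0],
    [-1, [-0.08, 0, -0.58], 0]
  ]
}}

```text
clock: 32.88
ee_pos: [548.1, -181.5, 84.2]
tool_rot: [180.0, 0.0, 0.0]
force: [-5.2, 3.0, 12.7]
width: 0.276
grasp_force: 60.5
```

Contact. Now I'll release and rise.

Call:
{"api": "step_arm", "payload": {
  "plan": [
    [0.2, [0, 0, 0], 0],
    [0.2, [0, 0, 0], 0],
    [0.2, [0, 0, 0], 0],
    [0.2, [0, 0, 0], 0],
    [0.2, [0, 0, 0.5], 0],
    [0.2, [0, 0, 1.5], 0],
    [0.2, [0, -1, 3], 0],
    [0.2, [0, -2, 4.5], 0]
  ]
}}

```text
clock: 33.88
ee_pos: [548.2, -251.4, 248.8]
tool_rot: [180.0, 0.0, 0.0]
force: [0.4, 0.4, -1.0]
width: 0.599
grasp_force: 0.0
```

Call:
{"api": "step_arm", "payload": {
  "plan": [
    [0.2, [-0.5, -1, 0.8], 0],
    [0.2, [-0.5, -1.5, 0.8], 0],
    [0.2, [-0.5, -1.5, 0.8], 0]
  ]
}}

```text
clock: 34.25
ee_pos: [527.9, -311.8, 278.1]
tool_rot: [-180.0, 0.0, -0.2]
force: [0.6, -0.4, -0.3]
width: 0.598
grasp_force: 0.0
```

Run:
```python
from h import *
s=read_state();print(s["ee_pos"],s["tool_rot"][2])
p,d,K,T=grab("wrist"); save("w3",p); C=cloud(d,K,T)
hsv=cv2.cvtColor(p,cv2.COLOR_RGB2HSV); H,S,V=[hsv[...,i].astype(int) for i in range(3)]
k=(C[...,2]>115)&(C[...,2]<145)&(V<80)
for mm,q,c in comps(k,20): print("hand",c.round(),np.median(C[mm],0).round(1),*rect(C[mm][:,:2]))
k=(C[...,2]>28)&(C[...,2]<43)&(S<70)&(C[...,1]>-260)&(C[...,1]<-110)&(C[...,0]<640)
for mm,q,c in comps(k,30): print("rim",c.round(),C[mm].min(0).round(1),C[mm].max(0).round(1))
b=(H>100)&(H<125)&(S>120)&(C[...,2]<12)&(C[...,0]<640)
print("mat",*rect(C[b][:,:2]))
m=(C[...,1]<-350)&(C[...,1]>-440)&(C[...,2]>22)&(C[...,2]<36)&(C[...,0]>380)&(C[...,0]<620)
for mm,q,c in comps(m,60): print("mac",c.round(),q[4],np.median(p[mm],0),C[mm].mean(0).round(1),*rect(C[mm][:,:2]))
m=(C[...,1]<-350)&(C[...,1]>-440)&(C[...,2]>9)&(C[...,2]<16)&(C[...,0]>380)&(C[...,0]<620)
print("tray",*rect(C[m][:,:2]))
r=((H<6)|(H>174))&(S>150)&(C[...,2]>38)&(C[...,2]<50)
for mm,q,c in comps(r,60): print("box",C[mm].min(0).round(1),C[mm].max(0).round(1))
g=(H>8)&(H<28)&(S>90)&(C[...,1]<80)&(C[...,1]>-75)&(C[...,0]>450)&(C[...,0]<670)&(C[...,2]<60)
for mm,q,c in comps(g,10): print("gold",c.round(),q[4],C[mm].mean(0).round(1),C[mm].max(0).round(0))
```

```text
[ 527.88024288 -311.81723271  278.11869664] -0.1552568830244673
hand [128. 152.] [ 555.9 -184.6  133.1] [ 555.2 -181.5] [23.6 21.4] 89.8
rim [129. 136.] [ 557. -165.   28.] [ 564.9 -132.5   41.8]
rim [188. 156.] [ 465.6 -229.1   28.2] [ 564.8 -184.    42.4]
rim [128. 185.] [ 466.  -135.3   28. ] [ 524.4 -132.4   35.3]
mat [ 512.9 -181.3] [178.6 129.6] 0.7
mac [319. 169.] 353 [177. 138. 142.] [ 516.5 -396.3   28.1] [ 516. -397.] [28.1 28.1] 74.5
mac [316. 199.] 332 [173. 146. 175.] [ 474.7 -394.6   28.1] [ 474.  -394.8] [28.3 28. ] -88.1
mac [311. 226.] 301 [152. 174. 102.] [ 433.4 -388.8   28.1] [ 433. -389.] [27.4 26.4] 89.1
tray [ 495.3 -395.9] [171.6  52.5] -5.0
box [456.1 -72.7  38. ] [664.4  44.1  48.6]
gold [ 15. 105.] 570 [601.2   1.7  24.7] [617.  33.  33.]
gold [ 27. 129.] 877 [571.3  -6.5  25.2] [589.  42.  34.]
```

The scoop stands upright at (515,-181) on the mat, whose centre is (513,-181). Now the pink macaron.

Call:
{"api": "step_arm", "payload": {
  "plan": [
    [0.2, [-0.29, -1.5, -1], -0.6],
    [0.2, [-0.29, -2.11, -2.5], -0.6],
    [0.2, [-0.29, -2.11, -4], -0.6],
    [0.2, [-0.29, -2.11, -5.3], -0.6],
    [0.2, [-0.29, -2.11, -6], -0.6],
    [0.2, [-0.29, -2.11, -6.4], -0.6],
    [0.2, [-0.29, -2.11, -6.55], -0.6],
    [0.2, [-0.29, -2.11, -6.55], -0.6]
  ]
}}

```text
clock: 35.3
ee_pos: [517.4, -395.2, 17.7]
tool_rot: [180.0, -0.0, -4.8]
force: [-0.3, -0.5, 0.1]
width: 0.597
grasp_force: 0.0
```

Call:
{"api": "step_arm", "payload": {
  "plan": [
    [-0.6, [0, 0, 0], 0],
    [-0.6, [0, 0, 0], 0],
    [-0.6, [0, 0, 0], 0],
    [-0.6, [0, 0, 0], 0],
    [-0.6, [0, 0, 0], 0]
  ]
}}

```text
clock: 35.92
ee_pos: [517.7, -395.7, 18.9]
tool_rot: [179.9, -0.2, -4.8]
force: [-0.2, 0.9, 6.8]
width: 0.314
grasp_force: 58.7
```

Call:
{"api": "step_arm", "payload": {
  "plan": [
    [-0.6, [0, 0, 0.3], 0],
    [-0.6, [0, 0, 0.9], 0],
    [-0.6, [-0.3, 0, 2], 0],
    [-0.6, [-0.9, 0.6, 3.4], 0.6],
    [-0.6, [-0.9, 2, 4], 0.6],
    [-0.6, [-0.9, 3.5, 4], 0.6],
    [-0.6, [-0.9, 5, 4], 0.6],
    [-0.6, [-0.9, 6.5, 4], 0.6]
  ]
}}

```text
clock: 36.92
ee_pos: [480.6, -133.7, 178.4]
tool_rot: [-180.0, -0.1, -0.1]
force: [0.4, -0.2, 0.2]
width: 0.31
grasp_force: 59.1
```

Call:
{"api": "step_arm", "payload": {
  "plan": [
    [-0.6, [0, 1.4, -0.3], 0],
    [-0.6, [0, 2.4, -1], 0],
    [-0.6, [0, 2.6, -2], 0],
    [-0.6, [0, 2.6, -2.8], 0],
    [-0.6, [0, 2.6, -3.3], 0],
    [-0.6, [0, 2.6, -3.6], 0],
    [-0.6, [0, 2.6, -3.6], 0]
  ]
}}

```text
clock: 37.8
ee_pos: [480.6, -31.5, 33.1]
tool_rot: [180.0, 0.0, -0.0]
force: [-1.5, -0.4, 1.2]
width: 0.315
grasp_force: 59.2
```

Call:
{"api": "step_arm", "payload": {
  "plan": [
    [-0.6, [0, 0, -0.15], 0],
    [-0.6, [0, 0, -0.28], 0],
    [-0.6, [0, 0, -0.34], 0],
    [-0.6, [0, 0, -0.36], 0],
    [-0.6, [0, 0, -0.36], 0]
  ]
}}

```text
clock: 38.42
ee_pos: [480.7, -31.4, 18.9]
tool_rot: [180.0, 0.0, -0.0]
force: [-1.8, 0.0, 2.8]
width: 0.317
grasp_force: 59.5
```

Call:
{"api": "step_arm", "payload": {
  "plan": [
    [-0.2, [0, 0, 0], 0],
    [-0.2, [0, 0, 0], 0],
    [-0.2, [0, 0, 0.15], 0],
    [-0.2, [0, 0, 0.6], 0],
    [-0.2, [0, 0, 1.6], 0],
    [0.2, [0, 0, 3], 0],
    [0.2, [-0.15, -1.2, 4], 0],
    [0.2, [-0.15, -2.7, 4], 0]
  ]
}}

```text
clock: 39.42
ee_pos: [476.9, -139.7, 183.2]
tool_rot: [-180.0, -0.5, 0.2]
force: [2.6, 0.8, -0.8]
width: 0.601
grasp_force: 0.0
```

Call:
{"api": "step_arm", "payload": {
  "plan": [
    [0.2, [0, -1.5, 0], 0],
    [0.2, [0, -3, 0], -0.6],
    [0.2, [0, -4.5, 0], -0.6],
    [0.2, [0, -6, 0], -0.6],
    [0.2, [0, -6.38, -1.2], -0.6],
    [0.2, [0, -6.38, -2.5], -0.6],
    [0.2, [0, -6.38, -3.3], -0.6],
    [0.2, [0, -6.38, -3.7], -0.6]
  ]
}}

```text
clock: 40.42
ee_pos: [473.8, -394.2, 29.0]
tool_rot: [-180.0, 0.1, -4.8]
force: [0.2, 0.5, 0.7]
width: 0.597
grasp_force: 0.0
```

Call:
{"api": "step_arm", "payload": {
  "plan": [
    [0.2, [0, 0, -0.15], 0],
    [0.2, [0, 0, -0.26], 0],
    [0.2, [0, 0, -0.26], 0],
    [-0.6, [0, 0, -0.26], 0],
    [-0.6, [0, 0, -0.26], 0],
    [-0.6, [0, 0, -0.26], 0],
    [-0.6, [0, 0, -0.26], 0],
    [-0.6, [0, 0, -0.26], 0]
  ]
}}

```text
clock: 41.42
ee_pos: [475.4, -394.7, 21.6]
tool_rot: [180.0, -0.1, -4.8]
force: [-0.4, 1.5, 6.1]
width: 0.312
grasp_force: 58.6
```

Call:
{"api": "step_arm", "payload": {
  "plan": [
    [-0.6, [0, 0, 0.3], 0],
    [-0.6, [0, 0, 0.9], 0],
    [-0.6, [0, 0, 2], 0],
    [-0.6, [0.2, 0.6, 3.4], 0.6],
    [-0.6, [0.2, 2, 4], 0.6],
    [-0.6, [0.2, 3.5, 4], 0.6],
    [-0.6, [0.2, 5, 4], 0.6],
    [-0.6, [0.2, 6.5, 4], 0.6]
  ]
}}

```text
clock: 42.42
ee_pos: [482.6, -132.8, 181.5]
tool_rot: [-180.0, -0.1, -0.0]
force: [1.8, 0.5, 0.1]
width: 0.312
grasp_force: 59.1
```

```bash
cat > box.py <<'E'
from h import *
s=read_state();print(s["ee_pos"].round(1),s["width"])
for n in ("wrist","scene","side"):
    p,d,K,T=grab(n); C=cloud(d,K,T); hsv=cv2.cvtColor(p,cv2.COLOR_RGB2HSV); H,S,V=[hsv[...,i].astype(int) for i in range(3)]
    m=(C[...,0]>462)&(C[...,0]<547)&(C[...,1]>-66)&(C[...,1]<73)&(C[...,2]>12)&(C[...,2]<34)&(S<140)&(V>50)
    for mm,q,c in comps(m,25): 
        t=C[mm]; zt=np.percentile(t[:,2],90); t=t[t[:,2]>zt-4]; print(n,c.round(),q[4],np.median(p[mm],0),"ztop",zt.round(1),*rect(t[:,:2]))
E
python3 box.py
```

```text
[ 482.6 -132.8  181.5] 0.3120256656877926
wrist [162. 180.] 671 [218. 155. 160.] ztop 29.2 [479.6 -31.4] [27.6 27.6] 89.8
scene [245. 175.] 88 [167.  105.5 108.5] ztop 26.7 [482.5 -29.7] [29.8 25.9] 47.5
side [218. 215.] 100 [137.   82.5  83. ] ztop 30.6 [479.9 -32.5] [26.9 25.2] 44.8
```

Pink stands upright with its top at 28 mm. Lilac goes to (482,39).

Call:
{"api": "step_arm", "payload": {
  "plan": [
    [-0.6, [0, 1.4, 0], 0],
    [-0.6, [0, 2.9, 0], 0],
    [-0.6, [0, 4.0, -0.8], 0],
    [-0.6, [0, 4.3, -1.8], 0],
    [-0.6, [0, 4.3, -2.8], 0],
    [-0.6, [0, 4.3, -3.4], 0],
    [-0.6, [0, 4.3, -3.7], 0],
    [-0.6, [0, 4.3, -3.9], 0]
  ]
}}

```text
clock: 43.58
ee_pos: [483.3, 37.1, 24.3]
tool_rot: [-180.0, -0.0, -0.1]
force: [0.1, 0.8, 0.5]
width: 0.307
grasp_force: 59.2
```

Call:
{"api": "step_arm", "payload": {
  "plan": [
    [-0.6, [0, 0, -0.05], 0],
    [-0.6, [0, 0, -0.09], 0],
    [-0.6, [0, 0, -0.09], 0]
  ]
}}

```text
clock: 43.95
ee_pos: [483.3, 37.6, 21.6]
tool_rot: [-180.0, -0.1, -0.0]
force: [-0.9, -2.0, 2.9]
width: 0.314
grasp_force: 59.6
```

Contact. I'll release, then go for green at (433.2,-389).

Call:
{"api": "step_arm", "payload": {
  "plan": [
    [-0.2, [0, 0, 0], 0],
    [-0.2, [0, 0, 0], 0],
    [-0.2, [0, 0, 0.15], 0],
    [-0.2, [0, 0, 0.6], 0],
    [-0.2, [0, 0, 1.6], 0],
    [0.2, [0, 0, 3], 0],
    [0.2, [0, -1.2, 4], 0],
    [0.2, [0, -2.7, 4], 0]
  ]
}}

```text
clock: 44.95
ee_pos: [485.1, -70.6, 185.0]
tool_rot: [-179.9, -0.5, 0.2]
force: [1.1, 0.2, -0.8]
width: 0.598
grasp_force: 0.0
```

Call:
{"api": "step_arm", "payload": {
  "plan": [
    [0.2, [0, -1.5, 0], 0],
    [0.2, [0, -3, 0], 0],
    [0.2, [0, -4.5, 0], 0],
    [0.2, [0, -6, 0], -0.6],
    [0.2, [-0.5, -7.3, 0], -0.6],
    [0.2, [-1.24, -7.9, -0.5], -0.6],
    [0.2, [-1.24, -7.9, -1.5], -0.6],
    [0.2, [-1.24, -7.9, -2.6], -0.6]
  ]
}}

```text
clock: 45.95
ee_pos: [433.0, -387.3, 76.6]
tool_rot: [180.0, -0.1, -4.9]
force: [1.3, 0.9, -0.6]
width: 0.603
grasp_force: 0.0
```

Call:
{"api": "step_arm", "payload": {
  "plan": [
    [0.2, [0, -0.04, -0.7], 0],
    [0.2, [0, -0.04, -1.2], 0],
    [0.2, [0, -0.04, -1.42], 0],
    [0.2, [0, -0.04, -1.44], 0],
    [-0.6, [0, -0.04, -1.44], 0],
    [-0.6, [0, -0.04, -1.44], 0],
    [-0.6, [0, -0.04, -1.44], 0],
    [-0.6, [0, -0.04, -1.44], 0]
  ]
}}

```text
clock: 46.95
ee_pos: [433.8, -388.5, 20.5]
tool_rot: [180.0, -0.1, -4.8]
force: [-1.4, 1.8, 6.7]
width: 0.311
grasp_force: 58.8
```

Call:
{"api": "step_arm", "payload": {
  "plan": [
    [-0.6, [0, 0, 0], 0],
    [-0.6, [0, 0, 0.3], 0],
    [-0.6, [0, 0, 0.9], 0],
    [-0.6, [0.3, 0, 2], 0],
    [-0.6, [0.8, 0.6, 3.4], 0.6],
    [-0.6, [1.2, 2, 4], 0.6],
    [-0.6, [1.2, 3.5, 4], 0.6],
    [-0.6, [1.2, 5, 4], 0.6]
  ]
}}

```text
clock: 47.95
ee_pos: [481.4, -186.4, 180.5]
tool_rot: [-180.0, -0.1, -0.1]
force: [0.6, -0.2, -0.6]
width: 0.31
grasp_force: 59.1
```

Call:
{"api": "step_arm", "payload": {
  "plan": [
    [-0.6, [0, 1.5, 0], 0],
    [-0.6, [0, 3, 0], 0],
    [-0.6, [0.6, 4.3, 0], 0],
    [-0.6, [1.16, 4.76, -0.8], 0],
    [-0.6, [1.16, 4.76, -2], 0],
    [-0.6, [1.16, 4.76, -3], 0],
    [-0.6, [1.16, 4.76, -3.6], 0],
    [-0.6, [1.16, 4.76, -3.86], 0]
  ]
}}

```text
clock: 48.95
ee_pos: [527.2, 2.2, 24.1]
tool_rot: [180.0, 0.1, -0.0]
force: [0.0, 0.8, 0.6]
width: 0.312
grasp_force: 59.2
```

Call:
{"api": "step_arm", "payload": {
  "plan": [
    [-0.6, [0, 0, -0.06], 0],
    [-0.6, [0, 0, -0.12], 0],
    [-0.6, [0, 0, -0.14], 0],
    [-0.6, [0, 0, -0.14], 0]
  ]
}}

```text
clock: 49.45
ee_pos: [528.4, 2.5, 20.5]
tool_rot: [-180.0, -0.1, -0.0]
force: [-1.3, 1.1, 5.2]
width: 0.312
grasp_force: 59.7
```

Call:
{"api": "step_arm", "payload": {
  "plan": [
    [-0.2, [0, 0, 0], 0],
    [-0.2, [0, 0, 0], 0],
    [-0.2, [0, 0, 0.15], 0],
    [-0.2, [0, 0, 0.6], 0],
    [-0.2, [0, 0, 1.6], 0],
    [1, [0, 0, 3], 0],
    [1, [0, 0, 4.5], 0],
    [1, [0, 1.5, 5.5], 0]
  ]
}}

```text
clock: 50.45
ee_pos: [528.3, 53.1, 237.7]
tool_rot: [-179.9, -0.2, -0.2]
force: [1.1, 1.4, -0.3]
width: 0.994
grasp_force: 0.0
```

Call:
{"api": "step_arm", "payload": {
  "plan": [
    [1, [0, 1.5, 1], 0],
    [1, [0, 3, 1], 0],
    [1, [0, 4, 1], 0],
    [1, [0, 4, 1], 0],
    [1, [0, 4, 1], 0]
  ]
}}

```text
clock: 51.08
ee_pos: [527.2, 214.1, 273.7]
tool_rot: [180.0, 0.0, 0.0]
force: [1.1, -0.5, 0.1]
width: 1.003
grasp_force: 0.0
```

```bash
cat >> box.py <<'E'
p,d,K,T=grab("wrist"); save("w4",p); C=cloud(d,K,T); hsv=cv2.cvtColor(p,cv2.COLOR_RGB2HSV); H,S,V=[hsv[...,i].astype(int) for i in range(3)]
r=((H<6)|(H>174))&(S>150)&(C[...,2]<60)&(d>0)
for mm,q,c in comps(r,300):
    t=C[mm]; zt=np.percentile(t[:,2],97); e=t[t[:,2]>zt-5]; print("red",c.round(),q[4],"zt",zt.round(1),e.min(0).round(1),e.max(0).round(1),*rect(e[:,:2]))
g=(H>8)&(H<30)&(S>90)&(C[...,1]<520)&(C[...,1]>-75)&(C[...,0]>450)&(C[...,0]<670)&(C[...,2]<60)
for mm,q,c in comps(g,30):
    t=C[mm]; e=t[t[:,2]>t[:,2].max()-6]; print("gold",c.round(),q[4],t.mean(0).round(1),t.max(0).round(0),*rect(e[:,:2]))
o=p[:,150:].copy(); save("w4",o)
E
python3 box.py
```

```text
[527.2 214.1 273.7] 1.0026503506798181
wrist [411. 161.] 445 [143. 165.  95.] ztop 29.5 [527.1   4.1] [27.9 27.5] 84.8
wrist [381. 193.] 406 [162. 136. 165.] ztop 29.4 [481.9  39.4] [27.9 27.6] 14.7
wrist [430. 195.] 430 [169. 124. 129.] ztop 29.3 [479.6 -29.6] [27.5 27.5] -1.9
scene [244. 175.] 92 [163.5 117.5 121.5] ztop 26.9 [482.4 -28.8] [27.6 24.9] 23.3
scene [269. 177.] 88 [157.5 132.  163. ] ztop 27.4 [485.1  40.5] [26.1 24.6] 6.9
scene [254. 187.] 69 [137. 165.  90.] ztop 27.5 [529.1   5.1] [29.5 24.1] 7.3
side [219. 194.] 100 [110.5  83.  102.5] ztop 30.3 [481.9  36.9] [28.2 25.6] 64.3
side [218. 215.] 99 [125.  79.  79.] ztop 30.0 [478.8 -32.8] [29.4 24.6] -69.3
red [423. 127.] 17024 zt 46.3 [455.9 -71.9  41.3] [664.9  80.3  48.7] [560.4   4.1] [209.2 151.9] -0.2
red [124. 166.] 14280 zt 16.1 [397.8 315.4  11.1] [620.  484.9  44.7] [508.9 400.3] [208.5 149.1] -6.3
gold [382.  81.] 329 [629.4  58.2  28.1] [645.  68.  34.] [629.9  58.9] [21.5 19.9] 32.1
gold [401. 109.] 1197 [596.1  28.9  26.8] [620.  59.  35.] [597.3  28.3] [65.5 35.8] -61.8
gold [421. 129.] 784 [ 5.712e+02 -2.000e-01  2.670e+01] [584.  25.  35.] [569.5  -2.6] [49.  20.5] 89.9
gold [118. 176.] 1110 [510.8 396.8  39. ] [539. 419.  47.] [508.8 400.3] [58.4 21.4] -6.6
gold [418. 165.] 33 [521.2 -10.3  15.9] [537.  12.  29.] [517.2  -0.7] [23.9  7.5] -62.6
```

View pics/w4.png

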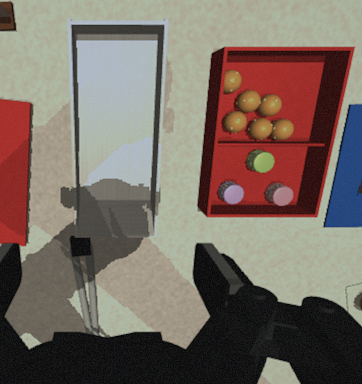

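The view shows all six bites in the big compartment, three upright macarons in the small one and an empty bin. Now the lid, whose bar is at (508.9,400.3) with yaw -6.4°.

Call:
{"api": "step_arm", "payload": {
  "plan": [
    [0.3, [-0.2, 1.5, 0], -0.8],
    [0.3, [-0.46, 3, 0], -0.8],
    [0.3, [-0.46, 4.4, 0], -0.8],
    [0.3, [-0.46, 4.65, -1.5], -0.8],
    [0.3, [-0.46, 4.65, -3], -0.8],
    [0.3, [-0.46, 4.65, -4.5], -0.8],
    [0.3, [-0.46, 4.65, -5.7], -0.8],
    [0.3, [-0.46, 4.65, -6.2], -0.8]
  ]
}}

```text
clock: 52.28
ee_pos: [508.4, 397.9, 22.4]
tool_rot: [179.8, 0.1, -6.5]
force: [0.5, 0.3, 0.5]
width: 0.651
grasp_force: 0.0
```

Call:
{"api": "step_arm", "payload": {
  "plan": [
    [0, [0, 0, -0.15], 0],
    [0, [0, 0, -0.18], 0],
    [-1, [0, 0, -0.18], 0],
    [-1, [0, 0, -0.18], 0],
    [-1, [0, 0, -0.18], 0],
    [-1, [0, 0, -0.18], 0],
    [-1, [0, 0, -0.18], 0],
    [-1, [0, 0, -0.18], 0]
  ]
}}

```text
clock: 53.28
ee_pos: [509.8, 400.9, 20.1]
tool_rot: [-179.9, -0.1, -6.4]
force: [-1.1, -0.5, 7.1]
width: 0.248
grasp_force: 61.5
```

Call:
{"api": "step_arm", "payload": {
  "plan": [
    [-1, [0, 0, 0.4], 0],
    [-1, [0, 0, 1.2], 0],
    [-1, [0, -0.2, 2.2], 0.2],
    [-1, [0.2, -0.8, 3], 0.5],
    [-1, [0.5, -1.8, 3.2], 0.8],
    [-1, [0.8, -3, 3.2], 0.8],
    [-1, [1.1, -4.2, 3.2], 0.8],
    [-1, [1.28, -5.4, 3.2], 0.8]
  ]
}}

```text
clock: 54.28
ee_pos: [560.4, 182.8, 147.4]
tool_rot: [-180.0, -0.0, -0.0]
force: [0.6, -0.1, -1.7]
width: 0.244
grasp_force: 60.3
```

Call:
{"api": "step_arm", "payload": {
  "plan": [
    [-1, [0, -1.2, 0], 0],
    [-1, [0, -2.3, 0], 0],
    [-1, [0, -3.3, 0], 0],
    [-1, [0, -4.0, 0], 0],
    [-1, [0, -4.4, -0.3], 0],
    [-1, [0, -4.52, -0.8], 0],
    [-1, [0, -4.52, -1.2], 0],
    [-1, [0, -4.52, -1.3], 0]
  ]
}}

```text
clock: 55.28
ee_pos: [559.6, 3.7, 93.2]
tool_rot: [180.0, 0.1, -0.0]
force: [0.4, -0.2, -2.2]
width: 0.247
grasp_force: 60.2
```

Run:
```python
from h import *
s=read_state(); print(s["ee_pos"].round(1),s["tool_rot"].round(1))
p,d,K,T=grab("wrist"); C=cloud(d,K,T); hsv=cv2.cvtColor(p,cv2.COLOR_RGB2HSV); H,S,V=[hsv[...,i].astype(int) for i in range(3)]
r=((H<6)|(H>174))&(S>120)&(d>0)
e=C[r&(C[...,2]>85)&(C[...,2]<110)]; print("lid",e.min(0).round(1),e.max(0).round(1),np.median(e,0).round(1),*rect(e[:,:2]))
p,d,K,T=grab("scene"); C=cloud(d,K,T); hsv=cv2.cvtColor(p,cv2.COLOR_RGB2HSV); H,S,V=[hsv[...,i].astype(int) for i in range(3)]
r=((H<6)|(H>174))&(S>120)&(d>0)
e=C[r&(C[...,2]>80)&(C[...,2]<112)]; print("lid",e.min(0).round(1),e.max(0).round(1),np.median(e,0).round(1),*rect(e[:,:2]))
```

```text
[559.6   3.7  93.2] [ 1.8e+02  1.0e-01 -0.0e+00]
lid [463.  -71.2  85. ] [663.2  79.3 108.9] [615.2   4.   87.4] [563.1   4. ] [200.2 150.5] 0.0
lid [ 455.1 -198.4   80. ] [668.2  80.8 111.8] [599.5  15.8  84.9] [561.8 -58.8] [279.2 213. ] -89.9
```

Call:
{"api": "step_arm", "payload": {
  "plan": [
    [-1, [0.03, 0, -0.3], 0],
    [-1, [0.03, 0, -0.55], 0],
    [-1, [0.03, 0, -0.7], 0],
    [-1, [0.03, 0, -0.8], 0],
    [-1, [0.03, 0, -0.87], 0],
    [-1, [0.03, 0, -0.93], 0],
    [-1, [0.03, 0, -0.93], 0]
  ]
}}

```text
clock: 56.25
ee_pos: [561.7, 3.5, 57.4]
tool_rot: [-180.0, -0.0, -0.0]
force: [0.5, -0.2, -2.7]
width: 0.247
grasp_force: 60.2
```

Call:
{"api": "step_arm", "payload": {
  "plan": [
    [-1, [0, 0, -0.03], 0],
    [-1, [0, 0, -0.05], 0],
    [-1, [0, 0, -0.05], 0]
  ]
}}

```text
clock: 56.62
ee_pos: [561.8, 3.5, 57.1]
tool_rot: [-180.0, -0.1, -0.0]
force: [-5.2, 0.7, 11.9]
width: 0.246
grasp_force: 62.3
```

Seated (TCP 57.1, contact force). I'll release, rise clear and check everything.

Call:
{"api": "step_arm", "payload": {
  "plan": [
    [0, [0, 0, 0], 0],
    [0, [0, 0, 0], 0],
    [0, [0, 0, 0], 0],
    [0, [0, 0, 0.2], 0],
    [0, [0, 0, 1], 0],
    [0, [0, 0, 2.5], 0],
    [0, [0, 0, 4], 0],
    [0, [0, 0, 5.5], 0]
  ]
}}

```text
clock: 57.62
ee_pos: [561.2, 3.4, 278.1]
tool_rot: [-180.0, -0.0, -0.0]
force: [0.9, -0.1, -0.5]
width: 0.503
grasp_force: 0.0
```

Run:
```python
from h import *
p,d,K,T=grab("wrist"); C=cloud(d,K,T); hsv=cv2.cvtColor(p,cv2.COLOR_RGB2HSV); H,S,V=[hsv[...,i].astype(int) for i in range(3)]
e=C[((H<6)|(H>174))&(S>120)&(d>0)&(C[...,2]>45)&(C[...,2]<58)]
A=np.c_[e[:,:2],np.ones(len(e))]; f=np.linalg.lstsq(A,e[:,2],rcond=None)[0]
print("lid",np.median(e,0).round(1),*rect(e[:,:2]),"slopes",f[:2].round(4))
k=(C[...,2]>120)&(C[...,2]<145)&(V<80)&(C[...,1]<-120)
for mm,q,c in comps(k,20): print("hand",np.median(C[mm],0).round(1),*rect(C[mm][:,:2]))
for n in ("scene","side"):
    z=np.load(n+"0.npz"); p,d,K,T=grab(n); C=cloud(z["d"],K,T); df=np.abs(p.astype(int)-z["p"]).max(-1)>60
    for mm,q,c in comps(df,40): print(n,c.round(),q[4],np.median(C[mm],0).round())
```

```text
lid [577.8   3.6  51.6] [560.9   3.8] [208.9 149.1] 0.0 slopes [ 0.0013 -0.0004]
hand [ 564.1 -205.4  133.2] [ 563.2 -209.7] [25.3 20.9] 84.3
scene [509.  38.] 69 [298. 580. 360.]
scene [235.  74.] 1322 [ -81. -151.   -3.]
scene [362.  76.] 2780 [-76. 280.  -3.]
scene [485.  64.] 132 [278. 563. 275.]
scene [310.  79.] 131 [-65. 128.  -3.]
scene [466.  95.] 996 [ 83. 621.  62.]
scene [301. 143.] 2717 [318. 119.  -2.]
scene [262. 110.] 71 [145. -24.  -3.]
scene [465. 139.] 650 [225. 610.  -2.]
scene [119. 166.] 288 [ 485. -388.   19.]
scene [171. 176.] 660 [ 541. -233.    2.]
scene [406. 201.] 3632 [531. 398.  12.]
scene [198. 186.] 235 [ 530. -150.    6.]
scene [244. 189.] 587 [528. -23.   8.]
scene [325. 194.] 465 [534. 195.  23.]
scene [341. 198.] 107 [539. 233.  22.]
scene [257. 222.] 51 [664.  30.  43.]
side [278.  10.] 99 [ 808. 1641. -266.]
side [255.  53.] 1064 [619. 677.  35.]
side [ 7. 94.] 753 [-177.  523.    1.]
side [107.  61.] 269 [138. 609.  65.]
side [137.  79.] 438 [221. 604.   1.]
side [255.  76.] 171 [607. 544.  39.]
side [ 42. 127.] 2438 [ -2. 377.   3.]
side [226. 112.] 2383 [512. 388.  15.]
side [234. 148.] 131 [529. 204.  27.]
side [246. 151.] 64 [560. 195.  26.]
side [190. 189.] 1666 [414.  91.   1.]
side [222. 152.] 63 [494. 195.  28.]
side [ 89. 191.] 1336 [151.  91.   1.]
side [250. 184.] 213 [563.  76.  19.]
side [291. 196.] 72 [661.  18.  29.]
side [256. 194.] 100 [577.  52.   4.]
side [262. 240.] 125 [ 571. -194.  132.]
side [248. 252.] 41 [ 547. -142.   17.]
side [242. 260.] 107 [ 532. -155.    6.]
side [218. 284.] 51 [ 475. -216.    3.]
side [244. 289.] 130 [ 532. -238.   19.]
side [244. 298.] 153 [ 534. -250.    1.]
side [196. 360.] 177 [ 431. -396.   26.]
side [218. 366.] 85 [ 471. -407.   14.]
side [240. 365.] 94 [ 512. -408.   14.]
```

The lid is fully home, but the scoop has been knocked aside (handle at 563,-210). I'll re-measure from above and put it back.

Call:
{"api": "step_arm", "payload": {
  "plan": [
    [0.5, [0, -1.5, 0.3], 0],
    [0.5, [0, -3, 0.3], 0],
    [0.5, [0, -4.5, 0.3], 0],
    [0.5, [0, -5.3, 0.3], 0],
    [0.5, [0, -5.3, 0.3], 0],
    [0.5, [0, -5.3, 0.3], 0]
  ]
}}

```text
clock: 58.52
ee_pos: [561.2, -208.4, 286.6]
tool_rot: [-180.0, 0.1, -0.1]
force: [0.4, -0.4, -0.5]
width: 0.751
grasp_force: 0.0
```

```bash
cat > sc.py <<'E'
from h import *
s=read_state(); print(s["ee_pos"].round(1))
p,d,K,T=grab("wrist"); C=cloud(d,K,T); hsv=cv2.cvtColor(p,cv2.COLOR_RGB2HSV); H,S,V=[hsv[...,i].astype(int) for i in range(3)]
k=(C[...,2]>125)&(C[...,2]<140)&(V<80)&(C[...,1]<-120)
for mm,q,c in comps(k,20): print("hand",np.median(C[mm],0).round(1),*rect(C[mm][:,:2]))
k=(C[...,2]>28)&(C[...,2]<43)&(S<70)&(C[...,1]>-300)&(C[...,1]<-110)&(C[...,0]<640)&(C[...,0]>430)
for mm,q,c in comps(k,25): print("rim",c.round(),C[mm].min(0).round(1),C[mm].max(0).round(1),*rect(C[mm][:,:2]))
b=(H>100)&(H<125)&(S>120)&(C[...,2]<12)&(C[...,0]<640)
print("mat",*rect(C[b][:,:2]))
E
python3 sc.py
```

```text
[ 561.2 -208.4  286.6]
hand [ 563.4 -211.2  133.4] [ 562.3 -210.7] [23.3 22.4] 84.9
rim [230. 169.] [ 478.3 -206.8   28.1] [ 576.9 -154.5   40.7] [ 534.8 -163.9] [107.1  39.4] -28.4
rim [285. 176.] [ 467.4 -258.8   28.1] [ 573.1 -210.8   41.5] [ 527.4 -249.7] [111.9  43.4] 19.2
mat [ 513.1 -181.1] [178.6 128.4] 0.8
```

Call:
{"api": "step_arm", "payload": {
  "plan": [
    [0.5, [0.04, -0.06, 0], -0.75],
    [0.5, [0.04, -0.06, -1.2], -0.75],
    [0.5, [0.04, -0.06, -2.5], -0.75],
    [0.5, [0.04, -0.06, -3.8], -0.75],
    [0.5, [0.04, -0.06, -4.6], -0.75],
    [0.5, [0.04, -0.06, -4.92], -0.75],
    [0.5, [0.04, -0.06, -4.92], -0.75]
  ]
}}

```text
clock: 59.45
ee_pos: [563.3, -210.3, 90.5]
tool_rot: [180.0, 0.0, -6.0]
force: [0.8, -0.5, 0.3]
width: 0.752
grasp_force: 0.0
```

Call:
{"api": "step_arm", "payload": {
  "plan": [
    [-1, [0, 0, 0], 0],
    [-1, [0, 0, 0], 0],
    [-1, [0, 0, 0], 0],
    [-1, [0, 0, 0], 0],
    [-1, [0, 0, 0], 0],
    [-1, [0, 0, 0], 0],
    [-1, [0, 0, 0], 0]
  ]
}}

```text
clock: 60.32
ee_pos: [564.0, -211.1, 92.0]
tool_rot: [180.0, -0.1, -6.0]
force: [-1.3, 0.1, 6.7]
width: 0.275
grasp_force: 59.2
```

Call:
{"api": "step_arm", "payload": {
  "plan": [
    [-1, [0, 0, 0.15], 0],
    [-1, [0, 0, 0.35], 0],
    [-1, [-0.1, 0.3, 0.4], 0.3],
    [-1, [-0.2, 0.6, 0.4], 0.65],
    [-1, [-0.26, 0.75, 0.4], 0.75],
    [-1, [-0.26, 0.75, 0.2], 0.75],
    [-1, [-0.26, 0.75, 0.06], 0.75],
    [-1, [-0.26, 0.75, 0], 0.75]
  ]
}}

```text
clock: 61.32
ee_pos: [553.4, -181.1, 91.9]
tool_rot: [180.0, -0.0, 0.0]
force: [-2.1, 3.2, 21.4]
width: 0.279
grasp_force: 61.8
```

Call:
{"api": "step_arm", "payload": {
  "plan": [
    [0.2, [0, 0, 0], 0],
    [0.2, [0, 0, 0], 0],
    [0.2, [0, 0, 0], 0],
    [0.2, [0, 0, 0], 0],
    [0.2, [0, 0, 0.5], 0],
    [0.2, [0, 0, 1.5], 0],
    [0.2, [0, 0, 3], 0],
    [0.2, [0, 0, 4.5], 0]
  ]
}}

```text
clock: 62.32
ee_pos: [552.4, -180.9, 272.2]
tool_rot: [180.0, 0.0, -0.0]
force: [1.7, 0.2, -0.7]
width: 0.595
grasp_force: 0.0
```

Call:
{"api": "step_arm", "payload": {
  "plan": [
    [0.2, [0, 0, 0.8], 0],
    [0.2, [0, 0, 0.8], 0],
    [0.2, [0, 0, 0.8], 0]
  ]
}}

```text
clock: 62.7
ee_pos: [552.3, -180.7, 301.7]
tool_rot: [-180.0, 0.1, -0.0]
force: [0.1, -0.1, -0.8]
width: 0.599
grasp_force: 0.0
```

```bash
python3 sc.py
```

```text
[ 552.3 -180.7  301.7]
hand [ 552.2 -180.4  133.5] [ 551.4 -179.8] [23.1 21.6] -89.7
rim [262. 168.] [ 462.6 -228.2   28.2] [ 561.  -132.3   41.5] [ 511.8 -180.3] [98.4 95.8] 0.0
rim [226. 207.] [ 461.1 -134.3   28.1] [ 496.1 -132.4   35.1] [ 478.6 -133.5] [35.   1.6] -1.7
mat [501.3  -1.1] [497.  182.2] -86.2
```

Scoop centre is (511.8,-180.3) against the mat's (513.1,-181.1), standing upright. Handing in.

```bash
python3 -c "
from bench import *
print(finish_job())"
```

```text
the job is handed in; nothing more can be done
None
```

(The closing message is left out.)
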